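# Release a loaded ratchet clamp and take out the jar

## Task

Take the squat screw-cap jar out of the ratchet clamp and stand it upright in the steel tray. The clamp is tight, so its pawl is hooked on the ratchet wheel under load: with closed fingertips in the thumb well, first ease the sliding jaw a little towards the jar to take the load off, then press the thumb bar gently down to lift the pawl, keep it down while you draw the jaw right back to its stop, and let the pawl drop in again before you take the jar. Never force the bar, do not squeeze the jar much harder than it is already held, and do not disturb the vial, the marker or the little box.

Things in the scene. Friction and masses are not known exactly. Their poses are not given: they have to be found in the camera images.
- clamp: Bench jar clamp of aluminium and steel, fixed, 265 mm long (its y), 86 wide, 92 high. Origin: on the table, under the ratchet wheel's axle when joint jaw reads 0. x points away from the robot, y along the jaw's travel towards the jar and the fixed V jaw, z up. The jar stands at x 0, y 66 on a plate whose top is at z 12, between V jaw and pressure pad (both up to z 34); its +x and -x sides are free.
- jaw (a joint): Sliding jaw, m: 0 to 0.001 when clamped at the start, grows as it backs off along the clamp's -y, fixed stop at 0.046. It carries pressure pad, ratchet wheel, pawl, thumb bar and thumb well. With the pawl down it cannot go back, only click forward, a tooth each 7.9 mm. Slide friction 2.5 N. The pad's spring (6 N per mm) loads the pawl with 12 N; a push of 17 to 21 N towards the jar takes that off.
- ratchet_wheel: Steel ratchet wheel, 52 mm across, 16 teeth, 8 mm thick, on the robot's side of the sliding jaw, its pinion rolling on a fixed rack. Origin: on its axle (along the clamp's x), 32 mm above the table; the wheel's disc lies at x -34 to -26. The pawl's nose sits in the topmost gap.
- pawl (a joint): Tilt of the pawl and its thumb bar, rad: 0 seated in the wheel, grows as the bar goes down and the nose up; at 0.14 (bar 5 mm down) the nose clears the teeth, at 0.30 (10 mm down) the lever is on its hard stop. Unloaded, its spring takes 4 N at the bar at first and 6.5 N near the stop. With the clamp's load on it the nose is hooked and would need more than 20 N.
- thumb_bar: Knurled steel bar, 10 mm thick, 30 mm long along the clamp's x, on the pawl lever's rear end, 34 mm behind the pivot; pressed straight down it lifts the pawl. Origin: middle of its axis, 64 mm above the table at the start, at x -30, y -74 from the clamp's origin when jaw is 0. The light lever bends if its bar is loaded with more than 12 N.
- thumb_well (a point): Middle of the thumb well, a slot over the thumb bar between two upright walls of the sliding jaw: inner faces 16 mm before and behind this point along the clamp's y (32 apart), walls 42 mm long in x. This point is 64 mm above the table (height of the bar's axis); the walls reach from 7 to 28 mm above it. Push the wall nearer the jar to move the jaw forward, the other to draw it back.
- pressure_pad: Rubber-faced sprung pad, 34 x 8 x 20 mm, on the front of the sliding jaw, pressing the jar against the V jaw with about 12 N at the start. Origin: where the clamp's origin is when jaw is 0; it moves with the jaw. The thin-walled jar must not be squeezed with more than 22 N.
- jar: Squat plastic jar with a ribbed screw cap, upright; 44 mm in diameter, 48 mm high, the cap is the top 12 mm (43 in diameter), 0.08 to 0.18 kg. Origin: centre of its underside, z up.
- tray: Shallow open tray of plain steel, 110 mm (its x) by 130 mm (its y), 16 mm high, walls and floor 3 mm, fixed on the table. Origin: centre of its underside. The vial stands in its +x, +y corner; the rest is free.
- vial: Small glass vial with a white cap, 24 mm in diameter, 32 mm high, standing in the tray. Origin: centre of its underside. Bystander.
- marker: Marker pen lying on the table, 120 mm long, 13 mm thick. Origin: centre of its underside. Bystander.
- coverslips: Small square plastic box, 34 x 34 x 16 mm, on the table behind the clamp. Origin: centre of its underside. Bystander.
There are look-alikes about, which are no part of the job. What is meant by the jar is not blue, and is the larger of those in its own colour.

How it is judged (in metres and radians):
On the way, in this order (a step that is already met when the one before it is completed fails the run):
1. the sliding jaw is drawn back to its stop (joint jaw over 41 mm) with the jar still standing upright in its place (within 10 mm) (value of joint jaw above 0.041 m and distance of jar from where it was at the start of the episode below 0.01 m and angle between jar's own z axis and vertical below 0.1 rad), for 0.2 s.
2. the thumb bar is let go and the pawl has dropped back into the wheel (pawl under 0.1) with the jaw still back and the jar still in its place (value of joint jaw above 0.041 m and value of joint pawl below 0.1 rad and distance of jar from where it was at the start of the episode below 0.01 m and contact force between the fingers and thumb_bar below 0.1 N), for 0.1 s.
At the end, for the whole second after the job is handed in: The jar stands at rest, upright within 0.1 rad, flat on the tray's floor inside its walls (origin within 32 mm in x and 42 mm in y of the tray's centre, under 7 mm above its underside); the sliding jaw is still back (over 41 mm of 46) with the pawl seated (under 0.1 rad); the vial stands (value of joint jaw above 0.041 m and value of joint pawl below 0.1 rad and angle between jar's own z axis and vertical below 0.1 rad and z of jar in the frame of tray between 0 and 0.007 m and x of jar in the frame of tray between -0.032 and 0.032 m and y of jar in the frame of tray between -0.042 and 0.042 m and linear speed of jar below 0.02 m/s and angle between vial's own z axis and vertical below 0.2 rad); the robot touches nothing.
It fails at once if the thumb bar is pressed or pulled with more than 12 N (contact force between the fingers and thumb_bar above 12 N).
It fails at once if the pressure pad squeezes the jar with more than 22 N (contact force between pressure_pad and jar above 22 N).
It fails at once if the jar is tipped by more than 0.5 rad (angle between jar's own z axis and vertical above 0.5 rad).
It fails at once if the vial, the marker or the little box is moved by more than 20 mm (distance of any of vial, marker, coverslips from where it was at the start of the episode above 0.02 m).
It also fails if it takes over 64 s, if anything falls off the work surface, if the arm or the gripper's body presses on something with over 40 N, if the wrist force passes 120 N, or if a joint passes its speed limit or range.

## Robot

A 6-joint arm with a two-finger parallel gripper is mounted at the origin on a cart in front of the work surface, level with it; the furniture and walls round the work are solid. World frame = base frame: x ahead of the robot, y to its left, z up, the work surface at z = 0. Lengths are in mm, angles in rad, forces in N, time in s.
With the tool pointing down it reaches from about 350 to 975 mm from the base axis. Payload 7.1 kg.
Tool frame: the origin (TCP) lies at the very end of the fingers, on their centre line; the grasp point (between the pads) lies 19 mm behind it; y points along the fingers, x is the direction in which the jaws open and shut, and the axes are right-handed (so a half turn about y gives the same grasp; the last joint's range is limited). The gripper opens to 88 mm and grips with 3 to 60 N. Pads are 20 mm wide; open, the fingers measure 115 mm over their backs; the gripper's body (75 mm by 178 mm) begins 61 mm behind the grasp point.
Start: joints at [-1.221, 0.423, 1.63, -0, 1.089, -0.019], TCP at [225.326, -582.951, 183.275] pointing down, gripper open.
Joint ranges: [-3, 3], [-0.9, 2.11], [0.09, 2.58], [-1.31, 4.45], [0.11, 2.69], [-2.54, 2.54]. Speed limits (rad/s): [2.39, 2.39, 3.01, 3.14, 3.14, 3.14].

## Interface

Orientations are given as a rotation vector (axis times angle).
In Python, from workcell import ctrl gives the robot as it stands. The module is installed in compiled form; this text tells all that it offers.
- The arm moves only by the tool carry_out, never from a script. Its arguments are lists of equal length, an entry for each row: "delta_pos": the shift along the tool's x, y, z in cm, a list of three; "rotation": the turn, a rotation vector about the tool's x, y, z in rad, a list of three. In form: {"delta_pos": [[dx, dy, dz], ...], "rotation": [[wx, wy, wz], ...]}. A call has 1 to 12 rows; each row is the pose to reach, as a shift and turn from the pose commanded when the call began, along the tool's axes at that moment; what a row does not reach only later rows make up. A row lasts 1/12 s, in which the tool goes at most 41.7 mm and 7.16 degrees, less where a joint would pass 70% of its speed; a pose out of reach is approached as far as the arm can. A call with a gripper value outside its range is refused whole. "hand" is the closure in counts, from 0 (fully open) to 255 (shut), set as the call begins (left out, the last holds). The fingers move at their own pace and stop on an object; the grip force is fixed at half the most. Time passes only in rows, so rows that repeat a pose let the fingers close. It gives the time, the measured TCP pose, the force and the opening at its end, in the units of the state.
- ctrl.get_obs(): the state, without advancing time (a new reading comes with each control period).
- ctrl.get_image(name): name is "side" or "top" or "wrist"; returns the picture (480x640x3 uint8, red, green, blue); there is no depth.
- ctrl.camera_info(name): a dict with "fov_y" (degrees; the focal length in pixels is half the picture's height over the tangent of half this angle, whatever the lens; pixels are square), "cx", "cy" (the principal point, pixels), "R" (3x3) and "t" (3): a world point X has camera coordinates R X + t; the wrist camera has in their place "T_tool_cam" (4x4, takes a point from camera to tool coordinates, whose origin is the TCP and whose axes are the tool frame's). Camera axes: x right, y down, z forward; pixel columns grow to the right and rows downward; lengths in mm; the calibration is good to about 2 mm. A picture is of the moment at which its call begins: read the wrist's pose just before it. camera_info takes no time and is no camera call.
- ctrl.close_job(): hands the job in, once; it reports no verdict.
The state is a dict: "t": time; "qpos": joint angles; "qvel": joint speeds; "joint_torque": joint torques, N m; "ee_pos": TCP position; "orientation": TCP orientation; "ft_force": force on the tool from outside, world axes, zero at the start; "moment": the same for the moment, N m; "width": finger opening in mm.
Only numpy, scipy, OpenCV 4.12 (cv2) and the standard library are available. Lean on these libraries where they do the work, as an engineer would, in place of code of your own. Each camera call takes 0.05 s, during which the arm holds its last target.

## Working session

There is one attempt and no reset: what is moved stays moved. The work goes in short steps, Python scripts to look and compute and a tool call to move; the robot and the scene stay as the last step left them, time stands still between calls to the robot, and variables do not carry over. Pictures are saved under pics/ and viewed, and the job is handed in when it is done.

Besides the shell and the picture viewer there is one more tool, called after "Emit:" as name(argument=value, ...) on one line, values as JSON. carry_out: Moves the arm, as the interface text tells. Its arguments: {"type":"object","properties":{"delta_pos":{"type":"array","items":{"type":"array","items":{"type":"number"}}},"rotation":{"type":"array","items":{"type":"array","items":{"type":"number"}}},"hand":{"type":"number"}},"required":["delta_pos","rotation"]}

```bash
mkdir -p pics; python3 - <<'E'
from workcell import ctrl
import cv2,numpy as np
o=ctrl.get_obs();print(o)
for n in("side","top","wrist"):
    im=ctrl.get_image(n);cv2.imwrite(f"pics/{n}0.png",im[:,:,::-1]);print(n,ctrl.camera_info(n))
E
```

```text
{'t': 0.0, 'qpos': array([-1.22102230e+00,  4.23821486e-01,  1.63069615e+00, -1.15622124e-05,
        1.08856965e+00, -1.89898286e-02]), 'qvel': array([-0.00035069,  0.00026248,  0.00077091,  0.00088031, -0.0005403 ,
       -0.00071794]), 'joint_torque': array([-2.66153420e-04, -5.44623220e+01, -2.73670614e+01,  6.44231122e-02,
        2.27117079e-02, -1.10260198e-04]), 'ee_pos': array([ 225.10629191, -582.39903927,  182.51139985]), 'orientation': array([-1.36050928,  0.93429561, -0.93227814]), 'ft_force': array([ 0.29653608, -0.11501861, -0.29510182]), 'moment': array([-0.00684867, -0.05255412, -0.08799526]), 'width': 87.70909865242497}
side {'fov_y': 51.14559940807772, 'cx': 323.224577362653, 'cy': 235.19581302950513, 'R': array([[-0.92606478, -0.37733   ,  0.00510886],
       [-0.25328096,  0.61146684, -0.74963795],
       [ 0.27973699, -0.69550728, -0.66182841]]), 't': array([514.58861254, 161.25633231, 758.56710001])}
top {'fov_y': 53.71136530260149, 'cx': 311.68868446043876, 'cy': 242.79821918867492, 'R': array([[ 0.01400326, -0.99984237,  0.01091502],
       [-0.99561497, -0.01495214, -0.09234316],
       [ 0.09249181, -0.00957405, -0.99566742]]), 't': array([ 41.07430694, 563.64712899, 910.514241  ])}
wrist {'fov_y': 65.95798678151775, 'cx': 321.81257551829003, 'cy': 240.4192066560322, 'T_tool_cam': array([[ 9.99999872e-01, -3.18701403e-04,  3.94102825e-04,
         1.07645825e-01],
       [-4.71513083e-04, -2.99756248e-01,  9.54015707e-01,
        -2.02129099e+02],
       [-1.85911360e-04, -9.54015771e-01, -2.99756359e-01,
         8.31344149e+01],
       [ 0.00000000e+00,  0.00000000e+00,  0.00000000e+00,
         1.00000000e+00]])}
```

View pics/top0.png

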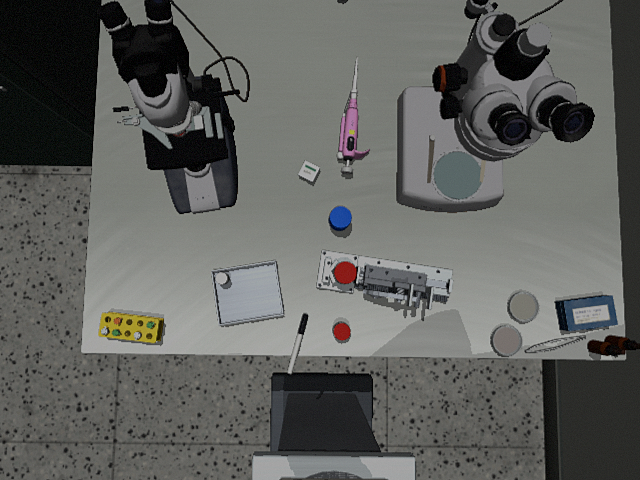

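View pics/side0.png

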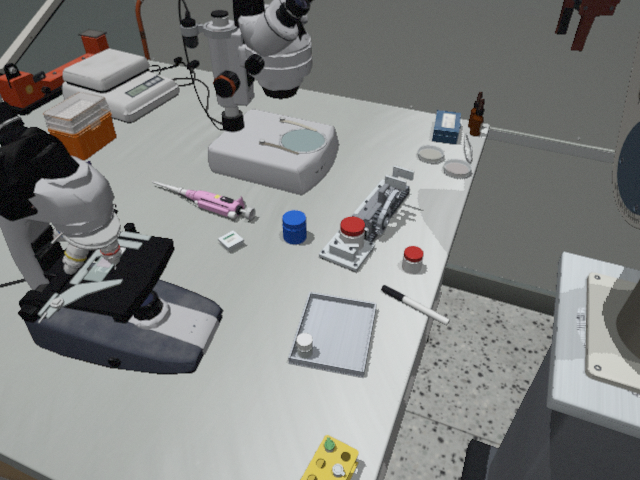

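View pics/wrist0.png

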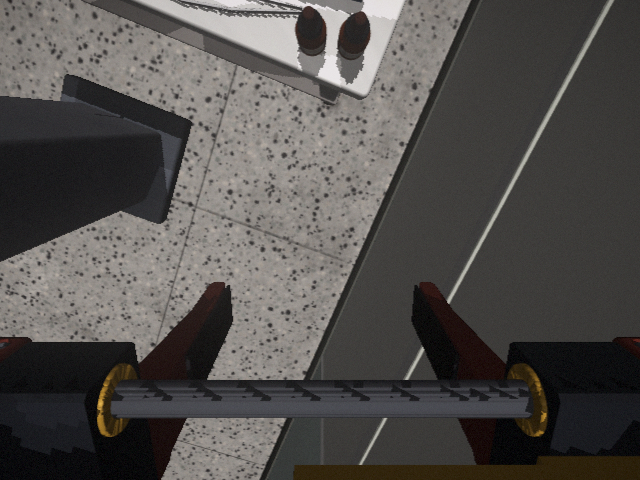

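Candidates in the top picture: the red-capped jar in the clamp at (345,272), a smaller red jar on the table at (342,331), and a blue jar at (340,217). The blue one is ruled out, and the larger red one in the clamp fits the description. I'll check it in close crops.

```bash
cat > h.py <<'E'
import numpy as np,cv2
from scipy.spatial.transform import Rotation as Ro
from workcell import ctrl
def cam(n,o=None):
    c=ctrl.camera_info(n);f=240/np.tan(np.radians(c['fov_y']/2))
    if n=='wrist':
        o=o or ctrl.get_obs();T=np.array(c['T_tool_cam']);Rt=Ro.from_rotvec(o['orientation']).as_matrix()
        Rwc=Rt@T[:3,:3];p=Rt@T[:3,3]+o['ee_pos'];R=Rwc.T;t=-R@p
    else:R,t=np.array(c['R']),np.array(c['t'])
    return f,c['cx'],c['cy'],R,t
def proj(C,X):
    f,cx,cy,R,t=C;p=R@np.asarray(X,float)+t;return np.array([cx+f*p[0]/p[2],cy+f*p[1]/p[2]])
def unp(C,u,v,z):
    f,cx,cy,R,t=C;d=R.T@np.array([(u-cx)/f,(v-cy)/f,1]);p=-R.T@t;return p+d*(z-p[2])/d[2]
def crop(src,u0,v0,u1,v1,s,out):
    im=cv2.imread(src)[v0:v1,u0:u1];im=cv2.resize(im,None,fx=s,fy=s,interpolation=cv2.INTER_CUBIC)
    for u in range((u0//20+1)*20,u1,20):
        cv2.line(im,((u-u0)*s,0),((u-u0)*s,6),(0,0,255),1);cv2.putText(im,str(u),((u-u0)*s-10,16),0,.35,(0,0,255))
    for v in range((v0//20+1)*20,v1,20):
        cv2.line(im,(0,(v-v0)*s),(6,(v-v0)*s),(0,0,255),1);cv2.putText(im,str(v),(8,(v-v0)*s+4),0,.35,(0,0,255))
    cv2.imwrite(out,im)
E
python3 - <<'E'
from h import *
crop('pics/top0.png',310,240,460,345,5,'pics/tc.png')
crop('pics/top0.png',200,250,310,360,5,'pics/tt.png')
crop('pics/side0.png',310,155,430,280,4,'pics/sc.png')
C=cam('top');print(unp(C,345,272,60),unp(C,248,293,3),unp(C,309,172,16))
E
```

```text
[505.23149384 -14.28513434  60.        ] [462.30586531 175.07480618   3.        ] [707.74899801  56.61157423  16.        ]
```

View pics/tc.png

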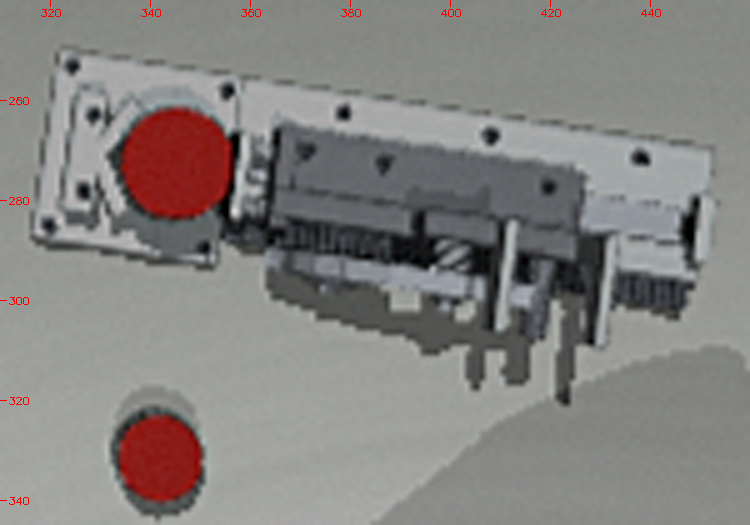

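View pics/sc.png

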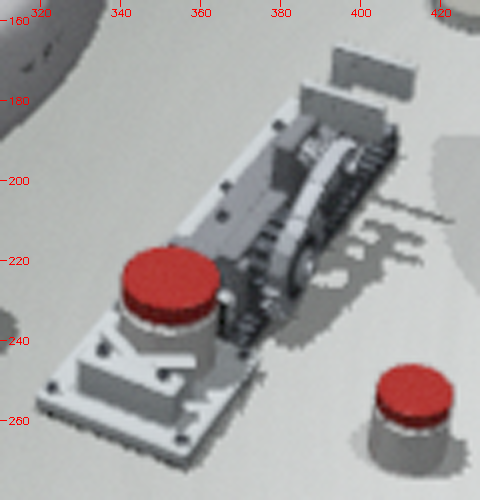

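View pics/tt.png

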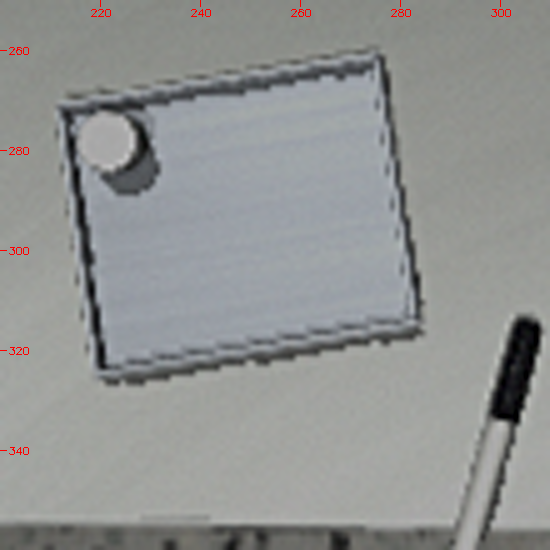

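The crops confirm the choice: the clamped jar's cap is about 23 px across at (345,272), and the free red jar at (342,331) is smaller, about 17 px. The well walls are at about (411,295) and (431,298). Next I fit the clamp pose.

```bash
python3 - <<'E'
from h import *
C=cam('top')
a=unp(C,322,250,12);b=unp(C,453,269,12);d=(a-b)[:2];print(a,b,np.linalg.norm(d),'yaw of clamp y from world y',np.arctan2(-d[0],d[1]))
a=unp(C,322,250,12);b=unp(C,316.5,287.5,12);print('width',np.linalg.norm(a-b),np.arctan2((a-b)[1],(a-b)[0]))
jar=unp(C,345,272,60)
w1=unp(C,413,284.5,92),unp(C,409.5,305.5,92);w2=unp(C,432.5,287,92),unp(C,429.3,309,92)
print(jar,w1,w2,[np.arctan2((w[0]-w[1])[1],(w[0]-w[1])[0]) for w in(w1,w2)],[np.linalg.norm(w[0]-w[1]) for w in(w1,w2)])
S=cam('side');
for n,p in dict(jar=jar,m1=sum(w1)/2,m2=sum(w2)/2).items():print(n,proj(S,p))
E
```

```text
[550.10642348  28.263683    12.        ] [ 515.87052732 -234.40215061   12.        ] 264.8875926297461 yaw of clamp y from world y -0.12960945656061337
width 75.58272633098534 -0.13320314822348892
[505.23149384 -14.28513434  60.        ] (array([ 483.20724246, -136.0493994 ,   92.        ]), array([ 445.09538841, -129.45477862,   92.        ])) (array([ 479.16342715, -171.68688244,   92.        ]), array([ 439.27516442, -165.47510491,   92.        ])) [np.float64(-0.17133679476591604), np.float64(-0.15448856516282888)] [np.float64(38.67819078619373), np.float64(40.36904363779231)]
jar [353.43207479 223.42461495]
m1 [397.00282361 177.15903618]
m2 [404.77724159 167.62432887]
```

```bash
cat >> h.py <<'E'
YAW=-0.132
def Rtool(yaw,flip):
    x=np.array([np.cos(yaw),np.sin(yaw),0])*(-1 if flip else 1);y=np.array([0,0,-1.]);return np.column_stack([x,y,np.cross(x,y)])
def move(pos,R,base):  # base=(p,rotvec)
    R0=Ro.from_rotvec(base[1]).as_matrix();return R0.T@(np.asarray(pos)-base[0])/10, Ro.from_matrix(R0.T@R).as_rotvec()
E
python3 - <<'E'
from h import *
np.set_printoptions(precision=4,suppress=True)
o=ctrl.get_obs();print(Ro.from_rotvec(o['orientation']).as_matrix())
for f in(0,1):print(f,move([461,-150,190],Rtool(YAW,f),(o['ee_pos'],o['orientation'])))
E
```

```text
[[ 0.3605 -0.0004  0.9328]
 [-0.9328  0.0011  0.3605]
 [-0.0012 -1.      0.    ]]
0 (array([-31.8437,  -0.6934,  37.5904]), array([-0.0007, -1.07  , -0.0011]))
1 (array([-31.8437,  -0.6934,  37.5904]), array([ 0.0012,  2.0716, -0.0007]))
```

Emit:
carry_out(delta_pos=[[-2.6,0,3.1],[-5.3,0,6.3],[-8,0,9.4],[-10.6,0,12.5],[-13.3,0,15.7],[-15.9,0,18.8],[-18.6,0,21.9],[-21.2,0,25],[-23.9,0,28.2],[-26.5,0,31.3],[-29.2,0,34.5],[-31.8,0,37.6]], rotation=[[0,-0.09,0],[0,-0.18,0],[0,-0.27,0],[0,-0.36,0],[0,-0.45,0],[0,-0.54,0],[0,-0.63,0],[0,-0.72,0],[0,-0.81,0],[0,-0.9,0],[0,-0.98,0],[0,-1.07,0]], hand=255)

```text
t: 1.15
ee_pos: [461.9, -148.8, 183.3]
orientation: [-1.568, 0.101, -0.101]
ft_force: [1.0, -0.3, 0.4]
width: 11.0
```

Emit:
carry_out(delta_pos=[[0,0,0],[0,0,0],[0,0,0]], rotation=[[0,0,0],[0,0,0],[0,0,0]])

```text
t: 1.4
ee_pos: [461.1, -150.8, 183.1]
orientation: [-1.569, 0.104, -0.103]
ft_force: [-0.8, 0.3, -1.1]
width: 0.6
```

```bash
python3 - <<'E'
from h import *
np.set_printoptions(precision=4,suppress=True)
o=ctrl.get_obs();print(o);im=ctrl.get_image('wrist');cv2.imwrite('pics/w1.png',im[:,:,::-1])
im=ctrl.get_image('side');cv2.imwrite('pics/s1.png',im[:,:,::-1])
C=cam('wrist',o);np.save('w1.npy',np.r_[o['ee_pos'],o['orientation']])
print(move([461,-150,190],Rtool(YAW,0),(o['ee_pos'],o['orientation'])))
E
```

```text
{'t': 1.4, 'qpos': array([-0.3403,  0.2176,  1.9318, -0.0004,  0.9927, -0.2084]), 'qvel': array([-0.0345, -0.0011,  0.0025, -0.0001, -0.0011,  0.0018]), 'joint_torque': array([  1.3837, -39.4996, -25.464 ,   0.1229,   0.0184,  -0.002 ]), 'ee_pos': array([ 461.0909, -150.7788,  183.0964]), 'orientation': array([-1.5685,  0.1039, -0.103 ]), 'ft_force': array([-0.849 ,  0.2703, -1.098 ]), 'moment': array([-0.0426, -0.0508, -0.0129]), 'width': 0.5653997388382772}
(array([-0.0196, -0.6904,  0.0759]), array([ 0.0002,  0.0003, -0.0006]))
```

View pics/w1.png

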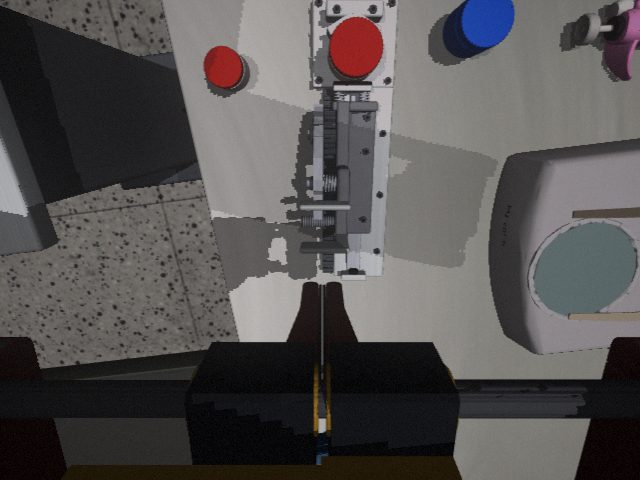

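The wrist view shows the clamp upright in the picture, with the jar cap at (356,47), the front wall top at about (326,207) and the rear wall at about (325,247). The closed fingertips are at (322,285). I'll enlarge it.

```bash
python3 - <<'E'
from h import *
crop('pics/w1.png',280,160,400,290,6,'pics/w1c.png')
crop('pics/w1.png',260,0,420,120,5,'pics/w1j.png')
E
```

```text
(no output)
```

View pics/w1c.png

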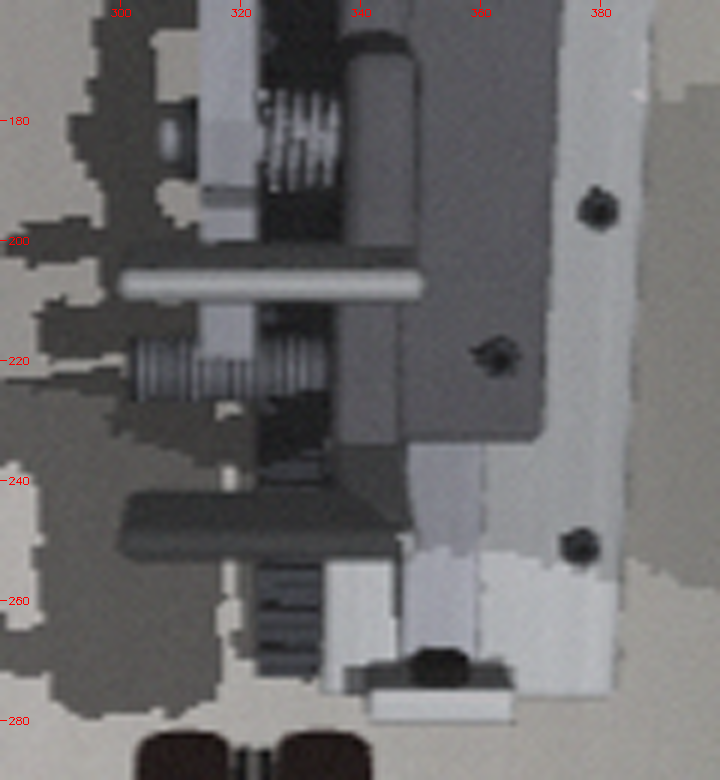

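View pics/w1j.png

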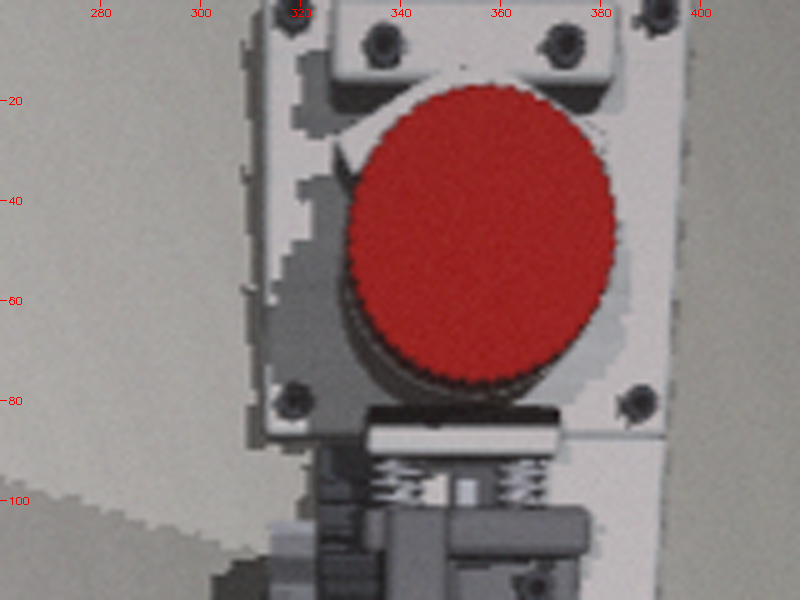

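```bash
python3 - <<'E'
from h import *
np.set_printoptions(precision=1,suppress=True)
a=np.load('w1.npy');C=cam('wrist',dict(ee_pos=a[:3],orientation=a[3:]))
P=dict(capL=(329,47,60),capR=(383,47,60),capT=(357,17,60),capB=(357,77,60),
 fwL=(300,207.5,92),fwR=(350.5,207.5,92),rwL=(300,250.5,92),rwR=(348,250.5,92),rwb=(325,253.3,92),barL=(302,221,66),barR=(335,221,66),
 pl_tl=(312,86.5,12),pl_tr=(393,87,12),bolt1=(319,80,12),bolt2=(388,81,12),
 b1=(379.5,195,5),b2=(376.5,251.5,5),end=(363,278,20))
pts={k:unp(C,*v) for k,v in P.items()}
jar=(pts['capL']+pts['capR']+pts['capT']+pts['capB'])/4
c,s=np.cos(YAW),np.sin(YAW);R=np.array([[c,-s],[s,c]])
org=jar[:2]-R@[0,66];print('jar',jar,'org',org)
for k,p in pts.items():print(k,p,'clamp',R.T@(p[:2]-org))
print('tool centre in clamp',R.T@(a[:2]-org),'pred well',org+R@[-30,-74])
print(proj(C,a[:3]))
T=cam('top');print('top est of jar',unp(T,345,272,60))
E
```

```text
jar [507.2 -14.9  60. ] org [498.5 -80.3]
capL [485.6 -11.8  60. ] clamp [-21.8  66.2]
capR [528.  -17.4  60. ] clamp [21.  66.2]
capT [509.8   6.1  60. ] clamp [-0.2 87.2]
capB [505.4 -36.5  60. ] clamp [ 1.  44.4]
fwL [ 446.4 -130.2   92. ] clamp [-45.1 -56.3]
fwR [ 486.9 -135.6   92. ] clamp [ -4.2 -56.3]
rwL [ 440.9 -166.6   92. ] clamp [-45.7 -93.1]
rwR [ 480.8 -171.9   92. ] clamp [ -5.5 -93. ]
rwb [ 461.4 -171.8   92. ] clamp [-24.7 -95.5]
barL [ 444. -148.   66.] clamp [-45.1 -74.3]
barR [ 473.2 -151.9   66. ] clamp [-15.7 -74.2]
pl_tl [467.6 -34.3  12. ] clamp [-36.7  41.6]
pl_tr [542.7 -44.7  12. ] clamp [39.1 41.1]
bolt1 [474.9 -29.6  12. ] clamp [-30.1  47.2]
bolt2 [538.5 -38.9  12. ] clamp [34.2 46.3]
b1 [ 522.4 -146.2    5. ] clamp [ 32.4 -62.2]
b2 [ 513.9 -207.7    5. ] clamp [  32.  -124.2]
end [ 495.3 -230.2   20. ] clamp [  16.6 -149. ]
tool centre in clamp [-27.8 -74.7] pred well [ 459.  -149.8]
[321.  271.6]
top est of jar [505.2 -14.3  60. ]
```

```bash
python3 - <<'E'
from h import *
np.set_printoptions(precision=1,suppress=True)
a=np.load('w1.npy');o=dict(ee_pos=a[:3],orientation=a[3:]);S=cam('side');W=cam('wrist',o);Rt=Ro.from_rotvec(a[3:]).as_matrix()
for q in [(0,0,0),(13,0,10),(-13,0,10),(13,0,-10),(-13,0,-10),(11,-10,10),(11,-20,10),(0,-80,0)]:
    X=a[:3]+Rt@np.array(q,float);print(q,'side',proj(S,X),'wrist',proj(W,X))
u,v=proj(S,a[:3]).astype(int);print(u,v)
crop('pics/s1.png',u-60,v-90,u+60,v+40,5,'pics/s1c.png')
crop('pics/w1.png',260,260,400,370,5,'pics/w1f.png')
E
```

```text
(0, 0, 0) side [406.9 128.7] wrist [321.  271.6]
(13, 0, 10) side [397.7 129.3] wrist [343.4 255.6]
(-13, 0, 10) side [411.7 133.2] wrist [298.6 255.6]
(13, 0, -10) side [402.3 124.4] wrist [342.8 287.1]
(-13, 0, -10) side [416.1 128.1] wrist [299.3 287.1]
(11, -10, 10) side [399.4 124.4] wrist [340.8 261.7]
(11, -20, 10) side [400.  119.2] wrist [341.7 268.4]
(0, -80, 0) side [412.6  85.1] wrist [320.6 351.2]
406 128
```

View pics/s1c.png

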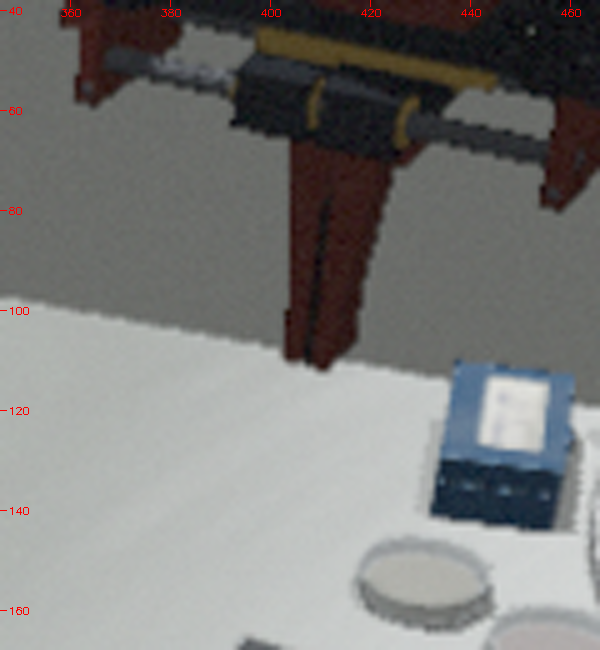

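View pics/w1f.png

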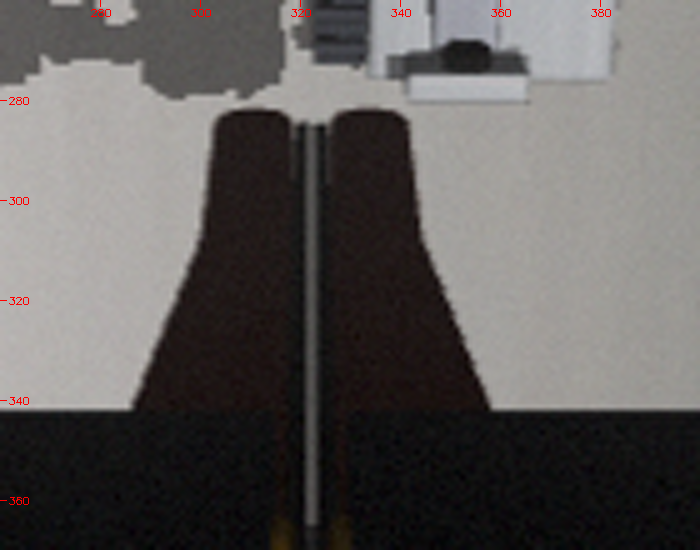

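The reported TCP projects to (407,129) in the side view, but the visible fingertips end at about (408,111). The wrist view agrees, so the visible tips sit about 35 mm behind the reported TCP. I'll go down partway and check this before relying on either figure.

Emit:
carry_out(delta_pos=[[-0.1,1.5,0],[-0.2,3,0],[-0.2,5,0],[-0.2,6.5,0],[-0.2,7.8,0],[-0.2,7.8,0],[-0.2,7.8,0]], rotation=[[0,0,0],[0,0,0],[0,0,0],[0,0,0],[0,0,0],[0,0,0],[0,0,0]])

```text
t: 2.08
ee_pos: [458.5, -151.6, 104.9]
orientation: [-1.568, 0.107, -0.104]
ft_force: [0.3, -0.1, 0.4]
width: 0.5
```

```bash
python3 - <<'E'
from h import *
np.set_printoptions(precision=1,suppress=True)
o=ctrl.get_obs();print(o['ee_pos'],o['ft_force'],o['orientation'])
cv2.imwrite('pics/s2.png',ctrl.get_image('side')[:,:,::-1]);cv2.imwrite('pics/w2.png',ctrl.get_image('wrist')[:,:,::-1])
print(proj(cam('side'),o['ee_pos']))
crop('pics/s2.png',350,90,450,210,6,'pics/s2c.png');crop('pics/w2.png',240,140,400,340,4,'pics/w2c.png')
E
```

```text
[ 458.5 -151.6  104.9] [ 0.3 -0.1  0.4] [-1.6  0.1 -0.1]
[403.5 166.6]
```

View pics/s2c.png

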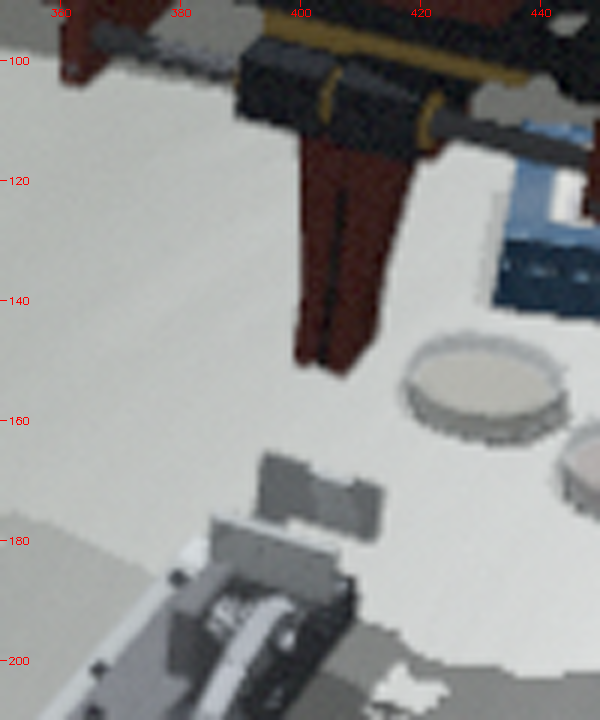

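View pics/w2c.png

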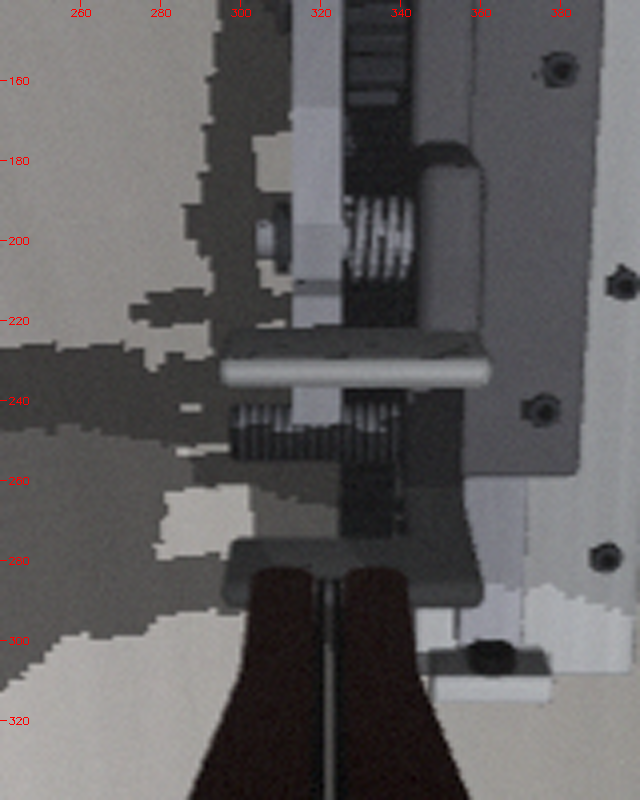

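```bash
python3 - <<'E'
from h import *
from scipy.optimize import least_squares
np.set_printoptions(precision=1,suppress=True)
o=ctrl.get_obs();S=cam('side');W=cam('wrist',o);Rt=Ro.from_rotvec(o['orientation']).as_matrix()
def f(p,full=False):
    x0,y,zc=p;hx,hz=10,10;g=lambda C,q:proj(C,o['ee_pos']+Rt@np.array(q,float))
    a=g(S,(x0-hx,y,zc+hz));b=g(S,(x0+hx,y,zc+hz));c=g(S,(x0-hx,y,zc-hz));w1=g(W,(x0-hx,y,zc+hz));w2=g(W,(x0+hx,y,zc+hz))
    r=np.r_[a-[407.5,152.7],b-[399.5,150.5],c-[413,146.5],w1-[302.5,282.5],w2-[342.5,282.5]]
    return r
s=least_squares(f,[0,-35,0]);print(s.x,f(s.x))
print(proj(S,[459,-150,92]))
E
```

```text
[  0.7 -36.   -1.1] [ 0.6  0.1 -1.8 -0.7 -0.6  1.1 -0.7  0.2  0.3  0.2]
[402.2 172.8]
```

The fit puts the real fingertip 36 mm behind the reported TCP, with a residual under 2 px. I'll work with that and move in carefully, stopping with the tip about 7 mm above the bar.

Emit:
carry_out(delta_pos=[[0,1.0,0.2],[0,2.0,0.2],[0,3.0,0.2],[0,4.0,0.2],[0,4.6,0.2],[0,5.0,0.2],[0,5.4,0.2],[0,5.8,0.2],[0,6.1,0.2],[0,6.4,0.2],[0,6.4,0.2],[0,6.4,0.2]], rotation=[[0,0,0],[0,0,0],[0,0,0],[0,0,0],[0,0,0],[0,0,0],[0,0,0],[0,0,0],[0,0,0],[0,0,0],[0,0,0],[0,0,0]])

```text
t: 3.18
ee_pos: [459.7, -148.5, 41.3]
orientation: [-1.568, 0.104, -0.104]
ft_force: [0.3, 0.1, 0.1]
width: 0.9
```

```bash
python3 - <<'E'
from h import *
np.set_printoptions(precision=1,suppress=True)
o=ctrl.get_obs();print(o['ee_pos'],o['ft_force'],o['orientation'])
cv2.imwrite('pics/s3.png',ctrl.get_image('side')[:,:,::-1]);cv2.imwrite('pics/w3.png',ctrl.get_image('wrist')[:,:,::-1])
crop('pics/s3.png',350,110,450,220,6,'pics/s3c.png');crop('pics/w3.png',240,180,400,340,4,'pics/w3c.png')
E
```

```text
[ 459.7 -148.5   41.3] [0.3 0.1 0.1] [-1.6  0.1 -0.1]
```

View pics/s3c.png

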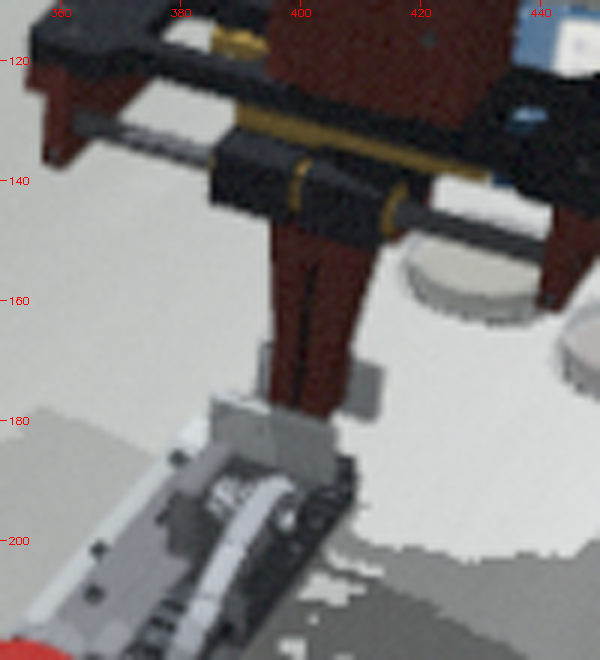

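View pics/w3c.png

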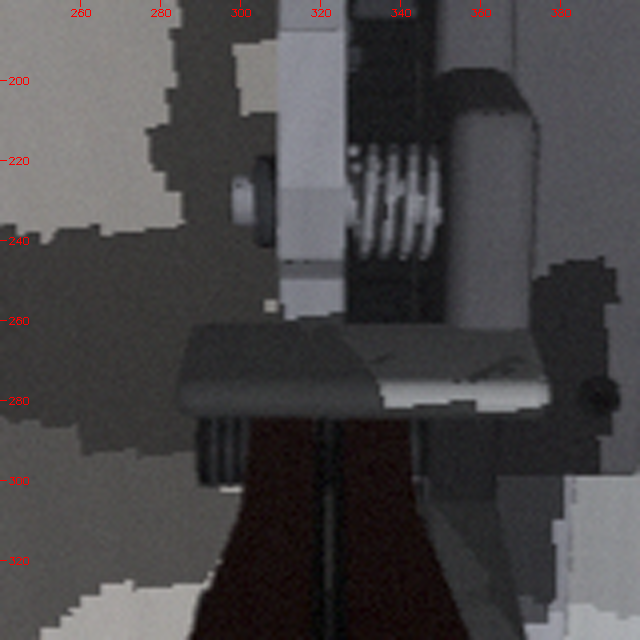

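The fingertips are inside the well between both walls, with no contact force. Next I approach the front wall in small steps, watching the force.

Emit:
carry_out(delta_pos=[[0,0.1,0.1],[0,0.2,0.2],[0,0.3,0.3],[0,0.3,0.4],[0,0.3,0.4]], rotation=[[0,0,0],[0,0,0],[0,0,0],[0,0,0],[0,0,0]])

```text
t: 3.7
ee_pos: [460.3, -145.5, 38.3]
orientation: [-1.57, 0.103, -0.103]
ft_force: [-1.3, -7.7, 0.3]
width: 0.7
```

Emit:
carry_out(delta_pos=[[0,0,0.05],[0,0,0.1],[0,0,0.1]], rotation=[[0,0,0],[0,0,0],[0,0,0]])

```text
t: 3.95
ee_pos: [460.4, -145.3, 38.4]
orientation: [-1.571, 0.102, -0.103]
ft_force: [-3.1, -12.1, -0.5]
width: -0.0
```

Emit:
carry_out(delta_pos=[[0,0,0.05],[0,0,0.1],[0,0,0.1],[0,0,0.1]], rotation=[[0,0,0],[0,0,0],[0,0,0],[0,0,0]])

```text
t: 4.28
ee_pos: [460.5, -144.8, 38.4]
orientation: [-1.572, 0.102, -0.103]
ft_force: [-3.8, -15.0, -1.3]
width: 0.1
```

Emit:
carry_out(delta_pos=[[0,0,0.05],[0,0,0.1],[0,0,0.1],[0,0,0.1]], rotation=[[0,0,0],[0,0,0],[0,0,0],[0,0,0]])

```text
t: 4.62
ee_pos: [460.5, -144.3, 38.4]
orientation: [-1.572, 0.102, -0.103]
ft_force: [-5.1, -19.2, -0.8]
width: 0.2
```

The push towards the jar is about 19.7 N, inside the 17–21 N band. Next I move down in small steps.

Emit:
carry_out(delta_pos=[[0,0.05,0],[0,0.1,0],[0,0.15,0],[0,0.2,0],[0,0.2,0]], rotation=[[0,0,0],[0,0,0],[0,0,0],[0,0,0],[0,0,0]])

```text
t: 5.03
ee_pos: [461.5, -144.5, 37.5]
orientation: [-1.572, 0.101, -0.104]
ft_force: [-6.0, -18.7, 10.2]
width: 0.7
```

The vertical force could be wall friction or the bar. To find the bar height, I'll back off the wall, come down freely and feel for it.

Emit:
carry_out(delta_pos=[[0,-0.1,-0.1],[0,-0.2,-0.2],[0,-0.2,-0.4],[0,-0.2,-0.6],[0,-0.2,-0.6],[0,-0.2,-0.6]], rotation=[[0,0,0],[0,0,0],[0,0,0],[0,0,0],[0,0,0],[0,0,0]])

```text
t: 5.53
ee_pos: [459.7, -147.4, 38.2]
orientation: [-1.568, 0.104, -0.104]
ft_force: [-0.6, 0.8, 0.0]
width: 0.3
```

Emit:
carry_out(delta_pos=[[0,0.1,0],[0,0.2,0],[0,0.2,0]], rotation=[[0,0,0],[0,0,0],[0,0,0]])

```text
t: 5.78
ee_pos: [459.7, -147.3, 36.1]
orientation: [-1.568, 0.104, -0.103]
ft_force: [0.4, 0.1, 1.2]
width: 0.7
```

Emit:
carry_out(delta_pos=[[0,0.05,0],[0,0.1,0],[0,0.1,0]], rotation=[[0,0,0],[0,0,0],[0,0,0]])

```text
t: 6.03
ee_pos: [459.8, -147.5, 35.2]
orientation: [-1.568, 0.104, -0.103]
ft_force: [0.6, -0.3, 0.9]
width: 0.5
```

Emit:
carry_out(delta_pos=[[0,0.05,0],[0,0.1,0],[0,0.1,0]], rotation=[[0,0,0],[0,0,0],[0,0,0]])

```text
t: 6.28
ee_pos: [459.8, -147.6, 34.2]
orientation: [-1.568, 0.104, -0.104]
ft_force: [0.7, 0.4, -0.6]
width: 0.3
```

Emit:
carry_out(delta_pos=[[0,0.05,0],[0,0.1,0],[0,0.1,0]], rotation=[[0,0,0],[0,0,0],[0,0,0]])

```text
t: 6.53
ee_pos: [459.7, -147.5, 33.2]
orientation: [-1.568, 0.104, -0.104]
ft_force: [0.2, -0.7, 0.8]
width: 0.4
```

Emit:
carry_out(delta_pos=[[0,0.05,0],[0,0.05,0],[0,0.05,0]], rotation=[[0,0,0],[0,0,0],[0,0,0]])

```text
t: 6.78
ee_pos: [459.8, -147.5, 32.8]
orientation: [-1.568, 0.104, -0.104]
ft_force: [0.1, 0.4, 1.1]
width: 0.0
```

Emit:
carry_out(delta_pos=[[0,0.05,0],[0,0.05,0],[0,0.05,0]], rotation=[[0,0,0],[0,0,0],[0,0,0]])

```text
t: 7.03
ee_pos: [459.8, -147.5, 32.2]
orientation: [-1.568, 0.104, -0.104]
ft_force: [-0.4, -0.5, -0.6]
width: 0.5
```

Emit:
carry_out(delta_pos=[[0,0.05,0],[0,0.05,0],[0,0.05,0]], rotation=[[0,0,0],[0,0,0],[0,0,0]])

```text
t: 7.28
ee_pos: [459.8, -147.5, 31.7]
orientation: [-1.568, 0.104, -0.104]
ft_force: [-0.5, -0.4, -0.5]
width: 0.5
```

Emit:
carry_out(delta_pos=[[0,0.05,0],[0,0.05,0],[0,0.05,0]], rotation=[[0,0,0],[0,0,0],[0,0,0]])

```text
t: 7.53
ee_pos: [459.8, -147.6, 31.3]
orientation: [-1.568, 0.104, -0.104]
ft_force: [-0.0, 0.4, 0.1]
width: 0.4
```

Emit:
carry_out(delta_pos=[[0,0.05,0],[0,0.05,0],[0,0.05,0]], rotation=[[0,0,0],[0,0,0],[0,0,0]])

```text
t: 7.78
ee_pos: [459.8, -147.6, 30.7]
orientation: [-1.568, 0.104, -0.104]
ft_force: [0.6, 0.1, -0.2]
width: 0.5
```

Emit:
carry_out(delta_pos=[[0,0.05,0],[0,0.05,0],[0,0.05,0]], rotation=[[0,0,0],[0,0,0],[0,0,0]])

```text
t: 8.03
ee_pos: [459.8, -147.6, 30.3]
orientation: [-1.568, 0.104, -0.104]
ft_force: [0.1, -0.5, 0.1]
width: 0.6
```

Emit:
carry_out(delta_pos=[[0,0.05,0],[0,0.05,0],[0,0.05,0]], rotation=[[0,0,0],[0,0,0],[0,0,0]])

```text
t: 8.28
ee_pos: [459.9, -147.6, 29.8]
orientation: [-1.568, 0.104, -0.104]
ft_force: [-0.6, 0.3, 1.2]
width: 0.4
```

```bash
python3 - <<'E'
from h import *
np.set_printoptions(precision=1,suppress=True)
o=ctrl.get_obs();print(o['ee_pos'],o['ft_force'])
for n in('side','wrist','top'):cv2.imwrite(f'pics/{n}4.png',ctrl.get_image(n)[:,:,::-1])
S=cam('side');Rt=Ro.from_rotvec(o['orientation']).as_matrix()
for q in [(-10,-36,9),(10,-36,9),(-10,-80-36,9)]:print(q,proj(S,o['ee_pos']+Rt@np.array(q,float)))
crop('pics/side4.png',350,110,450,220,6,'pics/s4c.png');crop('pics/wrist4.png',240,200,400,350,4,'pics/w4c.png');crop('pics/top4.png',380,230,470,330,6,'pics/t4c.png')
E
```

```text
[ 459.9 -147.6   29.8] [-0.6  0.3  1.2]
(-10, -36, 9) [403. 189.]
(10, -36, 9) [393.1 185.8]
(-10, -116, 9) [408.  152.2]
```

View pics/s4c.png

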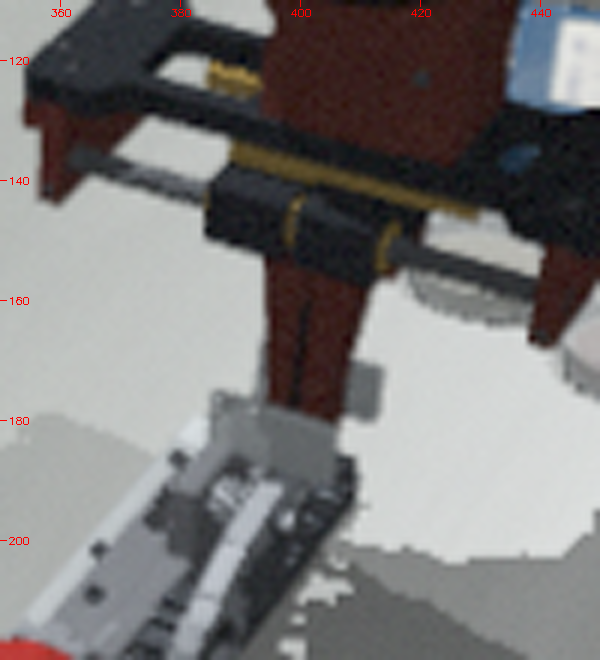

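View pics/w4c.png

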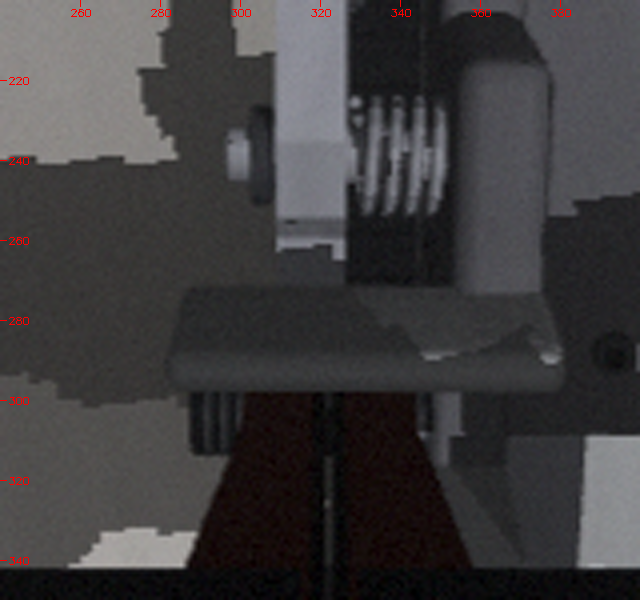

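Still no contact, and the bar shows unmoved under the tips at about v 300. I keep stepping down.

Emit:
carry_out(delta_pos=[[0,0.05,0],[0,0.05,0]], rotation=[[0,0,0],[0,0,0]])

```text
t: 8.6
ee_pos: [459.9, -147.6, 29.5]
orientation: [-1.568, 0.103, -0.104]
ft_force: [-1.1, 0.4, 5.1]
width: 0.4
```

Emit:
carry_out(delta_pos=[[0,0.05,0],[0,0.05,0]], rotation=[[0,0,0],[0,0,0]])

```text
t: 8.77
ee_pos: [460.0, -147.6, 29.1]
orientation: [-1.568, 0.103, -0.104]
ft_force: [-1.5, -0.3, 8.3]
width: 0.3
```

Emit:
carry_out(delta_pos=[[0,0.05,0],[0,0.05,0]], rotation=[[0,0,0],[0,0,0]])

```text
t: 8.93
ee_pos: [460.0, -147.7, 28.8]
orientation: [-1.569, 0.103, -0.104]
ft_force: [-3.1, 0.1, 10.4]
width: 0.6
```

The bar is found: contact starts at a reported z of about 29.8, so the tip offset is really about 39 mm. I'll lift off, push the front wall again, then press using that reference.

Emit:
carry_out(delta_pos=[[0,-0.2,0],[0,-0.4,0.1],[0,-0.6,0.2],[0,-0.6,0.3],[0,-0.6,0.35],[0,-0.6,0.4],[0,-0.6,0.45],[0,-0.6,0.45],[0,-0.6,0.45]], rotation=[[0,0,0],[0,0,0],[0,0,0],[0,0,0],[0,0,0],[0,0,0],[0,0,0],[0,0,0],[0,0,0]])

```text
t: 9.68
ee_pos: [460.2, -145.0, 34.5]
orientation: [-1.571, 0.103, -0.103]
ft_force: [-4.0, -14.5, 1.8]
width: 0.1
```

Emit:
carry_out(delta_pos=[[0,0,0.04],[0,0,0.09],[0,0,0.09],[0,0,0.09]], rotation=[[0,0,0],[0,0,0],[0,0,0],[0,0,0]])

```text
t: 10.02
ee_pos: [460.2, -144.5, 34.5]
orientation: [-1.572, 0.103, -0.102]
ft_force: [-5.1, -16.8, 2.6]
width: 0.3
```

Emit:
carry_out(delta_pos=[[0,0.06,0],[0,0.12,0],[0,0.18,0],[0,0.24,0],[0,0.3,0],[0,0.3,0]], rotation=[[0,0,0],[0,0,0],[0,0,0],[0,0,0],[0,0,0],[0,0,0]])

```text
t: 10.52
ee_pos: [461.9, -144.8, 32.5]
orientation: [-1.572, 0.1, -0.105]
ft_force: [-4.3, -15.7, 9.8]
width: 0.4
```

Emit:
carry_out(delta_pos=[[0,0.04,0.06],[0,0.09,0.06],[0,0.13,0.06],[0,0.13,0.06]], rotation=[[0,0,0],[0,0,0],[0,0,0],[0,0,0]])

```text
t: 10.85
ee_pos: [462.4, -144.7, 31.5]
orientation: [-1.573, 0.099, -0.106]
ft_force: [-4.8, -17.5, 12.5]
width: 0.6
```

Emit:
carry_out(delta_pos=[[0,0.04,0.02],[0,0.08,0.02],[0,0.11,0.02],[0,0.11,0.02]], rotation=[[0,0,0],[0,0,0],[0,0,0],[0,0,0]])

```text
t: 11.18
ee_pos: [462.8, -144.7, 30.5]
orientation: [-1.573, 0.099, -0.106]
ft_force: [-4.6, -19.3, 13.6]
width: 0.8
```

Emit:
carry_out(delta_pos=[[0,0.04,0],[0,0.08,0],[0,0.1,0],[0,0.1,0]], rotation=[[0,0,0],[0,0,0],[0,0,0],[0,0,0]])

```text
t: 11.52
ee_pos: [463.0, -144.8, 29.7]
orientation: [-1.573, 0.099, -0.107]
ft_force: [-4.5, -18.8, 14.4]
width: 0.3
```

Emit:
carry_out(delta_pos=[[0,0.04,0],[0,0.07,0],[0,0.07,0]], rotation=[[0,0,0],[0,0,0],[0,0,0]])

```text
t: 11.77
ee_pos: [463.1, -144.8, 29.1]
orientation: [-1.573, 0.099, -0.107]
ft_force: [-4.8, -18.3, 17.0]
width: 0.3
```

Emit:
carry_out(delta_pos=[[0,0.04,0.01],[0,0.07,0.02],[0,0.07,0.02]], rotation=[[0,0,0],[0,0,0],[0,0,0]])

```text
t: 12.02
ee_pos: [463.1, -144.8, 28.5]
orientation: [-1.573, 0.098, -0.107]
ft_force: [-5.0, -19.4, 18.3]
width: 0.1
```

Emit:
carry_out(delta_pos=[[0,0.04,0],[0,0.08,0],[0,0.08,0]], rotation=[[0,0,0],[0,0,0],[0,0,0]])

```text
t: 12.27
ee_pos: [463.1, -144.8, 27.7]
orientation: [-1.573, 0.098, -0.107]
ft_force: [-4.7, -19.4, 18.1]
width: 0.6
```

Fz has levelled off at about 18 N (wall friction about 13.8 plus the bar about 4.3) while the bar goes down, so the pawl is unhooked. I carry on pressing.

Emit:
carry_out(delta_pos=[[0,0.05,0],[0,0.1,0],[0,0.15,0],[0,0.15,0]], rotation=[[0,0,0],[0,0,0],[0,0,0],[0,0,0]])

```text
t: 12.6
ee_pos: [463.3, -144.8, 26.4]
orientation: [-1.573, 0.098, -0.107]
ft_force: [-5.7, -19.2, 19.9]
width: -0.0
```

Emit:
carry_out(delta_pos=[[0,0.05,0],[0,0.1,0],[0,0.15,0],[0,0.15,0]], rotation=[[0,0,0],[0,0,0],[0,0,0],[0,0,0]])

```text
t: 12.93
ee_pos: [463.3, -144.8, 25.0]
orientation: [-1.573, 0.098, -0.107]
ft_force: [-5.8, -18.7, 20.2]
width: 0.4
```

Emit:
carry_out(delta_pos=[[0,0.05,0],[0,0.1,0],[0,0.15,0],[0,0.18,0],[0,0.18,0]], rotation=[[0,0,0],[0,0,0],[0,0,0],[0,0,0],[0,0,0]])

```text
t: 13.35
ee_pos: [463.3, -144.8, 23.2]
orientation: [-1.573, 0.098, -0.107]
ft_force: [-6.3, -19.8, 22.3]
width: 0.2
```

Emit:
carry_out(delta_pos=[[0,-0.02,-0.1],[0,-0.04,-0.2],[0,-0.06,-0.3],[0,-0.06,-0.4],[0,-0.06,-0.5],[0,-0.06,-0.6],[0,-0.06,-0.7]], rotation=[[0,0,0],[0,0,0],[0,0,0],[0,0,0],[0,0,0],[0,0,0],[0,0,0]])

```text
t: 13.93
ee_pos: [462.5, -148.7, 22.9]
orientation: [-1.569, 0.1, -0.108]
ft_force: [2.9, 3.0, 11.7]
width: 0.3
```

Emit:
carry_out(delta_pos=[[0,-0.1,0]], rotation=[[0,0,0]])

```text
t: 14.02
ee_pos: [462.4, -148.7, 23.8]
orientation: [-1.569, 0.1, -0.108]
ft_force: [3.7, 0.2, 9.3]
width: -0.0
```

Emit:
carry_out(delta_pos=[[0,0,0],[0,0,0]], rotation=[[0,0,0],[0,0,0]])

```text
t: 14.18
ee_pos: [462.4, -148.7, 23.8]
orientation: [-1.569, 0.1, -0.108]
ft_force: [2.2, 1.6, 10.7]
width: 0.4
```

```bash
python3 - <<'E'
from h import *
np.set_printoptions(precision=1,suppress=True)
o=ctrl.get_obs();print(o['ee_pos'],o['ft_force'],o['moment'])
for n in('side','wrist'):cv2.imwrite(f'pics/{n}5.png',ctrl.get_image(n)[:,:,::-1])
crop('pics/wrist5.png',240,200,400,350,4,'pics/w5c.png');crop('pics/side5.png',320,160,420,260,6,'pics/s5c.png')
E
```

```text
[ 462.4 -148.7   23.8] [ 2.2  1.6 10.7] [ 0.2 -0.6 -0. ]
```

View pics/w5c.png

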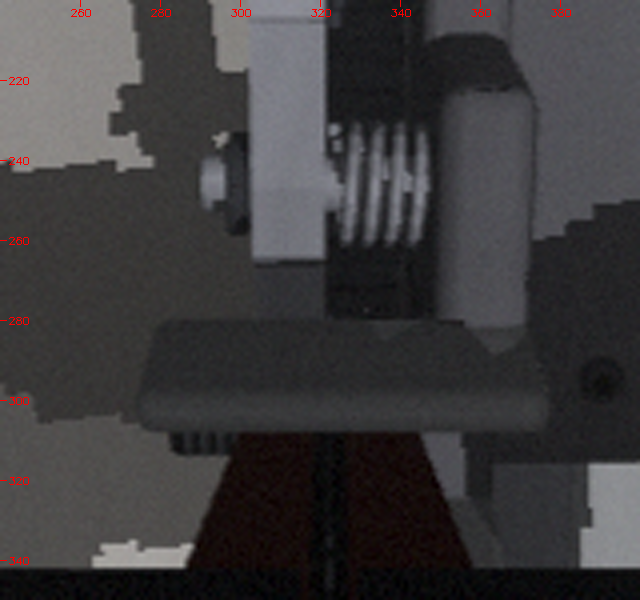

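View pics/s5c.png

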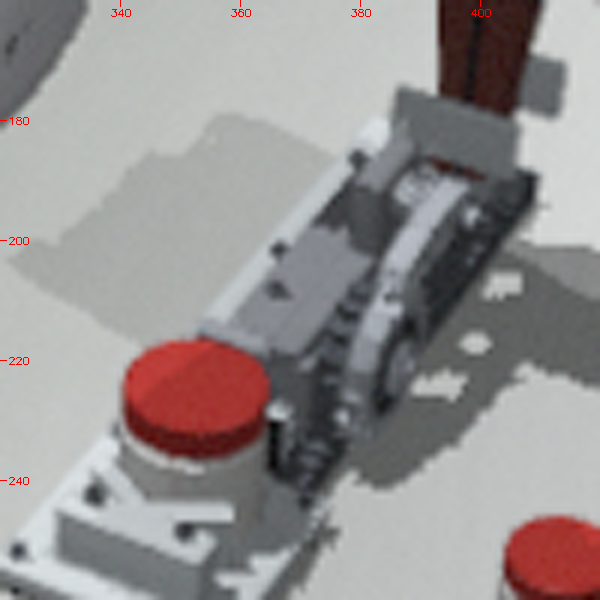

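Fz reads 10.7 N, which is too close to the limit. The front edge of the fingers is probably also resting on the lever near its pivot. I'll ease up slightly and draw the jaw back a few mm. Once the pad's load is gone I can let go, re-centre the fingers on the bar and finish from there.

Emit:
carry_out(delta_pos=[[0,-0.06,0],[0,-0.06,-0.05],[0,-0.06,-0.15],[0,-0.06,-0.25],[0,-0.06,-0.3]], rotation=[[0,0,0],[0,0,0],[0,0,0],[0,0,0],[0,0,0]])

```text
t: 14.7
ee_pos: [462.0, -151.5, 24.4]
orientation: [-1.569, 0.1, -0.108]
ft_force: [3.2, 2.2, 8.3]
width: 0.6
```

Emit:
carry_out(delta_pos=[[0,0,-0.1],[0,0,-0.2],[0,0,-0.3],[0,0,-0.4],[0,0,-0.5]], rotation=[[0,0,0],[0,0,0],[0,0,0],[0,0,0],[0,0,0]])

```text
t: 15.12
ee_pos: [461.4, -156.5, 24.3]
orientation: [-1.569, 0.1, -0.108]
ft_force: [3.5, 2.9, 10.0]
width: 0.2
```

```bash
python3 - <<'E'
from h import *
np.set_printoptions(precision=1,suppress=True)
o=ctrl.get_obs();print(o['ee_pos'],o['ft_force'],o['moment'])
for n in('side',):cv2.imwrite(f'pics/{n}6.png',ctrl.get_image(n)[:,:,::-1])
crop('pics/side6.png',320,160,420,260,6,'pics/s6c.png')
E
```

```text
[ 461.4 -156.5   24.3] [ 3.5  2.9 10. ] [ 0.5 -0.6 -0. ]
```

View pics/s6c.png

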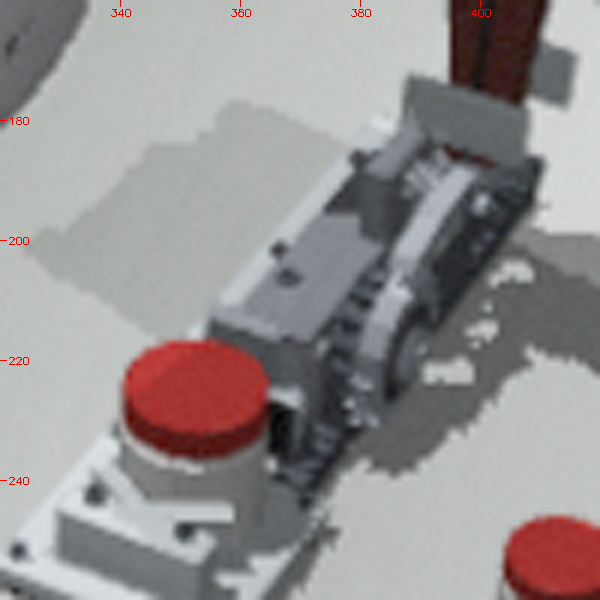

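The jaw now stands about 11 mm back, the pad is clear of the jar, and the jar is in place. I'll lift off, shift towards the rear wall and press again there, with no load on the pawl.

Emit:
carry_out(delta_pos=[[0,-0.3,0],[0,-0.6,0],[0,-0.9,0],[0,-0.9,-0.2],[0,-0.9,-0.5],[0,-0.9,-0.8],[0,-0.9,-1.0],[0,-0.9,-1.0],[0,-0.9,-1.0]], rotation=[[0,0,0],[0,0,0],[0,0,0],[0,0,0],[0,0,0],[0,0,0],[0,0,0],[0,0,0],[0,0,0]])

```text
t: 15.92
ee_pos: [457.2, -166.2, 31.9]
orientation: [-1.568, 0.104, -0.104]
ft_force: [1.2, 0.0, 0.1]
width: 0.4
```

```bash
python3 - <<'E'
from h import *
np.set_printoptions(precision=1,suppress=True)
o=ctrl.get_obs();print(o['ee_pos'],o['ft_force'],o['moment'])
for n in('side','wrist'):cv2.imwrite(f'pics/{n}7.png',ctrl.get_image(n)[:,:,::-1])
crop('pics/side7.png',320,160,420,260,6,'pics/s7c.png')
crop('pics/wrist7.png',240,200,400,350,4,'pics/w7c.png')
E
```

```text
[ 457.2 -166.2   31.9] [1.2 0.  0.1] [-0.  -0.1  0. ]
```

View pics/w7c.png

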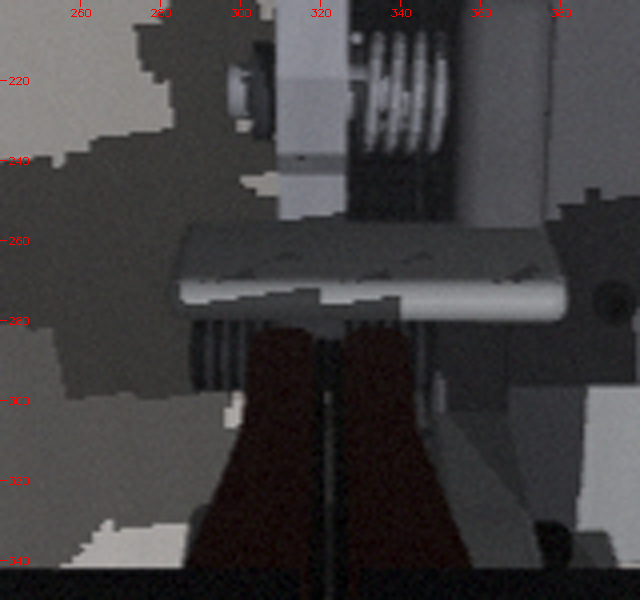

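View pics/s7c.png

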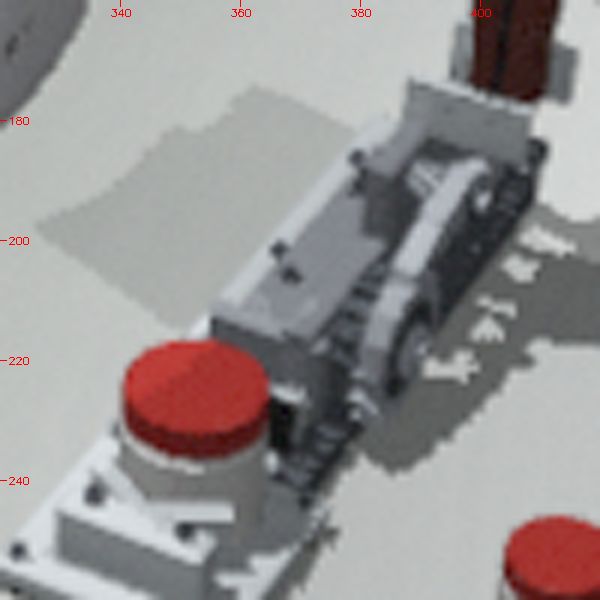

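Emit:
carry_out(delta_pos=[[0,0.1,0],[0,0.2,0],[0,0.27,0],[0,0.34,0],[0,0.4,0],[0,0.46,0],[0,0.52,0],[0,0.58,0],[0,0.6,0],[0,0.6,0]], rotation=[[0,0,0],[0,0,0],[0,0,0],[0,0,0],[0,0,0],[0,0,0],[0,0,0],[0,0,0],[0,0,0],[0,0,0]])

```text
t: 16.85
ee_pos: [457.4, -166.1, 26.1]
orientation: [-1.568, 0.104, -0.104]
ft_force: [-1.5, -0.5, 4.9]
width: 0.4
```

The force is now as described: 4.9 N with the bar 3.7 mm down. I press about 3 mm further.

Emit:
carry_out(delta_pos=[[0,0.06,0],[0,0.12,0],[0,0.18,0],[0,0.24,0],[0,0.3,0],[0,0.3,0]], rotation=[[0,0,0],[0,0,0],[0,0,0],[0,0,0],[0,0,0],[0,0,0]])

```text
t: 17.35
ee_pos: [457.4, -166.1, 23.2]
orientation: [-1.568, 0.104, -0.104]
ft_force: [-1.5, -0.2, 6.5]
width: 0.6
```

Emit:
carry_out(delta_pos=[[0,0,-0.08],[0,0,-0.16],[0,0,-0.24],[0,0,-0.32],[0,0,-0.4],[0,0,-0.5],[0,0,-0.6],[0,0,-0.7],[0,0,-0.8]], rotation=[[0,0,0],[0,0,0],[0,0,0],[0,0,0],[0,0,0],[0,0,0],[0,0,0],[0,0,0],[0,0,0]])

```text
t: 18.1
ee_pos: [456.4, -173.5, 23.2]
orientation: [-1.568, 0.104, -0.104]
ft_force: [-0.5, 3.0, 5.9]
width: 0.4
```

Emit:
carry_out(delta_pos=[[0,0,-0.12],[0,0,-0.26],[0,0,-0.42],[0,0,-0.58],[0,0,-0.74],[0,0,-0.9],[0,0,-1.06],[0,0,-1.22],[0,0,-1.38],[0,0,-1.54],[0,0,-1.7],[0,0,-1.8]], rotation=[[0,0,0],[0,0,0],[0,0,0],[0,0,0],[0,0,0],[0,0,0],[0,0,0],[0,0,0],[0,0,0],[0,0,0],[0,0,0],[0,0,0]])

```text
t: 19.1
ee_pos: [454.0, -191.4, 23.2]
orientation: [-1.568, 0.104, -0.104]
ft_force: [-1.7, 2.8, 6.7]
width: 0.6
```

Emit:
carry_out(delta_pos=[[0,0,-0.08],[0,0,-0.16],[0,0,-0.24],[0,0,-0.32],[0,0,-0.4],[0,0,-0.48],[0,0,-0.56],[0,0,-0.64],[0,0,-0.7]], rotation=[[0,0,0],[0,0,0],[0,0,0],[0,0,0],[0,0,0],[0,0,0],[0,0,0],[0,0,0],[0,0,0]])

```text
t: 19.85
ee_pos: [453.0, -198.3, 23.2]
orientation: [-1.568, 0.104, -0.104]
ft_force: [-0.2, 3.4, 6.3]
width: 0.6
```

Emit:
carry_out(delta_pos=[[0,0,-0.05],[0,0,-0.1],[0,0,-0.15],[0,0,-0.2],[0,0,-0.25],[0,0,-0.3],[0,0,-0.3]], rotation=[[0,0,0],[0,0,0],[0,0,0],[0,0,0],[0,0,0],[0,0,0],[0,0,0]])

```text
t: 20.43
ee_pos: [452.8, -199.9, 23.2]
orientation: [-1.566, 0.105, -0.104]
ft_force: [2.3, 11.4, 7.6]
width: 0.2
```

Lateral force has jumped to 11 N, so the jaw is at its stop. I relax the side load and lift straight out.

Emit:
carry_out(delta_pos=[[0,-0.05,0.1],[0,-0.3,0.15],[0,-0.6,0.15],[0,-0.9,0.2],[0,-1.2,0.3],[0,-1.5,0.5],[0,-1.9,0.5],[0,-2.5,0.5],[0,-3.5,0.5],[0,-5,0.5],[0,-7,0.5],[0,-9,0.5]], rotation=[[0,0,0],[0,0,0],[0,0,0],[0,0,0],[0,0,0],[0,0,0],[0,0,0],[0,0,0],[0,0,0],[0,0,0],[0,0,0],[0,0,0]])

```text
t: 21.43
ee_pos: [452.9, -196.6, 114.3]
orientation: [-1.568, 0.104, -0.103]
ft_force: [0.0, -0.7, 0.1]
width: 0.5
```

```bash
python3 - <<'E'
from h import *
np.set_printoptions(precision=1,suppress=True)
o=ctrl.get_obs();print(o['ee_pos'],o['ft_force'],o['moment'])
for n in('side','wrist'):cv2.imwrite(f'pics/{n}8.png',ctrl.get_image(n)[:,:,::-1])
np.save('w8.npy',np.r_[o['ee_pos'],o['orientation']])
crop('pics/side8.png',320,140,440,260,5,'pics/s8c.png')
E
```

```text
[ 452.9 -196.6  114.3] [ 0.  -0.7  0.1] [-0.  -0.   0.1]
```

View pics/wrist8.png

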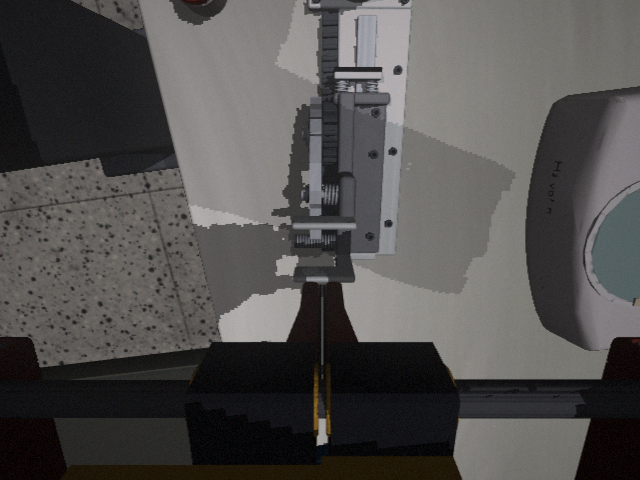

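View pics/s8c.png

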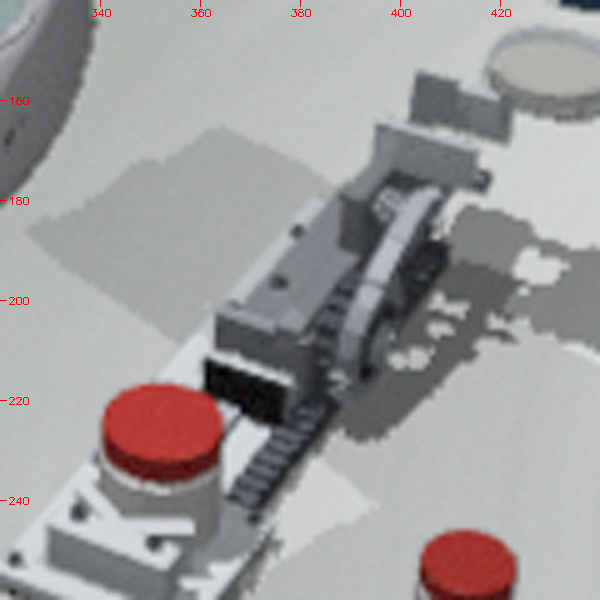

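```bash
python3 - <<'E'
from h import *
np.set_printoptions(precision=1,suppress=True)
crop('pics/wrist8.png',280,80,400,290,4,'pics/w8c.png')
a=np.load('w8.npy');C=cam('wrist',dict(ee_pos=a[:3],orientation=a[3:]));c,s=np.cos(YAW),np.sin(YAW);R=np.array([[c,-s],[s,c]])
for u,v,z in[(324,226,92),(325,280,92),(316,242,66)]:print(R.T@(unp(C,u,v,z)[:2]-[498.5,-80.3]))
E
```

```text
[-28.  -99.6]
[ -27.3 -136.4]
[ -33.5 -118.5]
```

View pics/w8c.png

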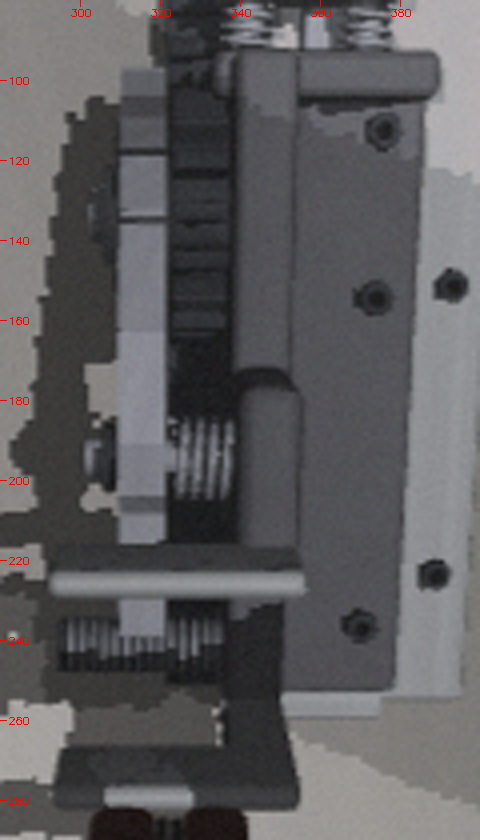

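Measured from the images, the jaw stands 43.5 mm behind its starting position, so it crept forward about 2 mm as I released. The bar looks up and the jar is in place. For margin I'll nudge the rear wall fully to the stop with the tips held above the bar.

Emit:
carry_out(delta_pos=[[0,2,0.05],[0,4,0.1],[0,6,0.1],[0,7,0.1],[0,7.7,0.1],[0,7.7,0],[0,7.7,-0.1],[0,7.7,-0.2],[0,7.7,-0.3],[0,7.7,-0.4],[0,7.7,-0.4]], rotation=[[0,0,0],[0,0,0],[0,0,0],[0,0,0],[0,0,0],[0,0,0],[0,0,0],[0,0,0],[0,0,0],[0,0,0],[0,0,0]])

```text
t: 22.45
ee_pos: [453.6, -200.0, 36.9]
orientation: [-1.567, 0.103, -0.106]
ft_force: [2.1, 7.2, 1.3]
width: 0.3
```

Emit:
carry_out(delta_pos=[[0,0,-0.05],[0,0,-0.1],[0,0,-0.15],[0,0,-0.2],[0,0,-0.2]], rotation=[[0,0,0],[0,0,0],[0,0,0],[0,0,0],[0,0,0]])

```text
t: 22.87
ee_pos: [453.6, -200.1, 36.9]
orientation: [-1.565, 0.104, -0.106]
ft_force: [6.4, 19.1, 3.9]
width: 0.4
```

It's hard against the stop: the position is the same as before, at 19 N. I back off without touching anything and lift.

Emit:
carry_out(delta_pos=[[0,0,0.2],[0,0,0.4],[0,0,0.6],[0,0,0.8],[0,-2,0.8],[0,-5,0.8],[0,-8,0.8],[0,-11,0.8],[0,-14,0.8],[0,-14,0.8]], rotation=[[0,0,0],[0,0,0],[0,0,0],[0,0,0],[0,0,0],[0,0,0],[0,0,0],[0,0,0],[0,0,0],[0,0,0]])

```text
t: 23.7
ee_pos: [456.8, -196.4, 181.6]
orientation: [-1.572, 0.097, -0.111]
ft_force: [0.3, -1.4, 0.1]
width: 0.4
```

```bash
python3 - <<'E'
from h import *
np.set_printoptions(precision=1,suppress=True)
o=ctrl.get_obs();print(o['ee_pos'],o['ft_force'],o['orientation'])
cv2.imwrite('pics/wrist9.png',ctrl.get_image('wrist')[:,:,::-1]);cv2.imwrite('pics/side9.png',ctrl.get_image('side')[:,:,::-1])
np.save('w9.npy',np.r_[o['ee_pos'],o['orientation']])
crop('pics/wrist9.png',280,60,400,290,3,'pics/w9c.png');crop('pics/wrist9.png',260,0,420,120,5,'pics/w9j.png')
# tray from top0
T=cam('top');P=[unp(T,*p,16) for p in[(212.5,270),(276.5,260.5),(284,316),(219.5,325)]]
for p in P:print(p)
c=sum(P)/4;print('tray',c,[np.linalg.norm(P[i]-P[i-1]) for i in range(4)],np.arctan2(*(P[0]-P[1])[:2]*[-1,1]),'vial',unp(T,221.5,278,35))
E
```

```text
[ 456.8 -196.4  181.6] [ 0.3 -1.4  0.1] [-1.6  0.1 -0.1]
[506.8 244.9  16. ]
[527.5 118.6  16. ]
[418.5 101.6  16. ]
[399.3 227.6  16. ]
tray [463.  173.2  16. ] [np.float64(108.87252257121538), np.float64(127.98858772016932), np.float64(110.34322606126882), np.float64(127.49257684014711)] 0.16233283421980796 vial [491.  223.2  35. ]
```

View pics/wrist9.png

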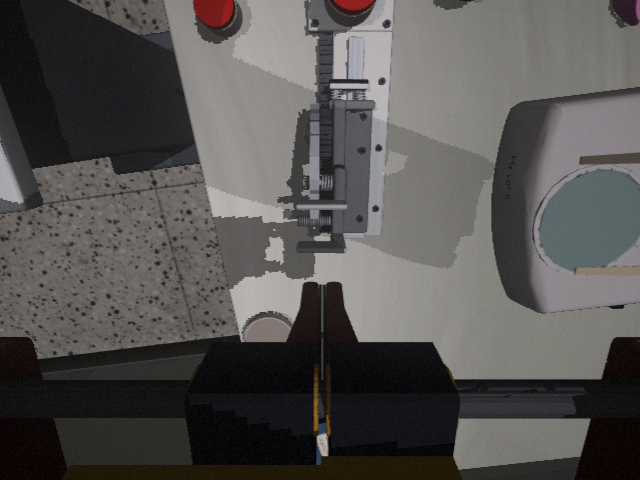

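View pics/w9c.png

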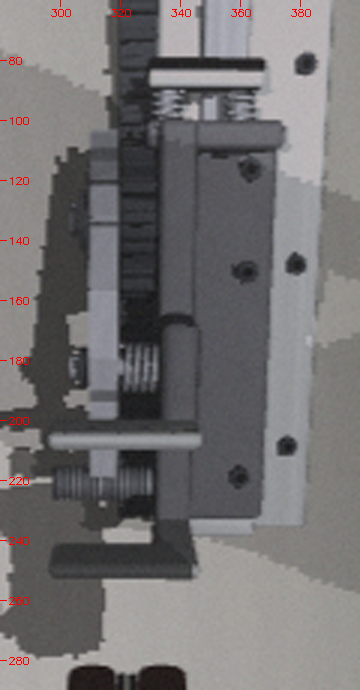

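The jaw is fully back, and the bar and pawl look just as they did at the start, so they are seated. The jar is undisturbed. Tray fit: centre (463,173), yaw 0.16, sides 109 x 128 as expected. Now for the grasp.

```bash
python3 - <<'E'
from h import *
np.set_printoptions(precision=2,suppress=True)
o=ctrl.get_obs();print(o['ee_pos'],o['qvel'])
a=np.load('w9.npy');C=cam('wrist',dict(ee_pos=a[:3],orientation=a[3:]))
print(move([505.9,-13.5,60],Rtool(YAW,0),(o['ee_pos'],o['orientation'])), proj(C,[507.2,-14.9,60]))
T=cam('top');print('small jar',unp(T,342,331,45))
E
```

```text
[ 454.23 -195.23  177.23] [ 0.    0.04  0.03  0.   -0.01 -0.  ]
(array([ 2.69, 11.71, 18.71]), array([ 0., -0.,  0.])) [354.39 -21.56]
small jar [393.48 -10.62  45.  ]
```

Emit:
carry_out(delta_pos=[[0.3,0.4,2.3],[0.7,1,4.7],[1,1.7,7],[1.3,2.5,9.3],[1.7,3.3,11.7],[2,4,14],[2.4,5,16.4],[2.7,6,18.7],[2.7,6,18.7],[2.7,6,18.7]], rotation=[[0,0,0],[0,0,0],[0,0,0],[0,0,0],[0,0,0],[0,0,0],[0,0,0],[0,0,0],[0,0,0],[0,0,0]], hand=0)

```text
t: 24.63
ee_pos: [503.4, -12.2, 114.1]
orientation: [-1.569, 0.105, -0.099]
ft_force: [0.3, -0.1, 0.1]
width: 63.8
```

```bash
python3 - <<'E'
from h import *
np.set_printoptions(precision=2,suppress=True)
o=ctrl.get_obs();print(o['ee_pos'],o['ft_force'],o['width'])
cv2.imwrite('pics/wrist10.png',ctrl.get_image('wrist')[:,:,::-1])
C=cam('wrist',o);print(move([505.9,-13.5,60],Rtool(YAW,0),(o['ee_pos'],o['orientation'])), proj(C,[507.2,-14.9,60]))
c,s=np.cos(YAW),np.sin(YAW)
E
```

```text
[503.36 -12.17 114.11] [ 0.27 -0.08  0.12] 63.77557096321057
(array([ 0.29,  5.41, -0.1 ]), array([ 0.,  0., -0.])) [327.21 246.16]
```

View pics/wrist10.png

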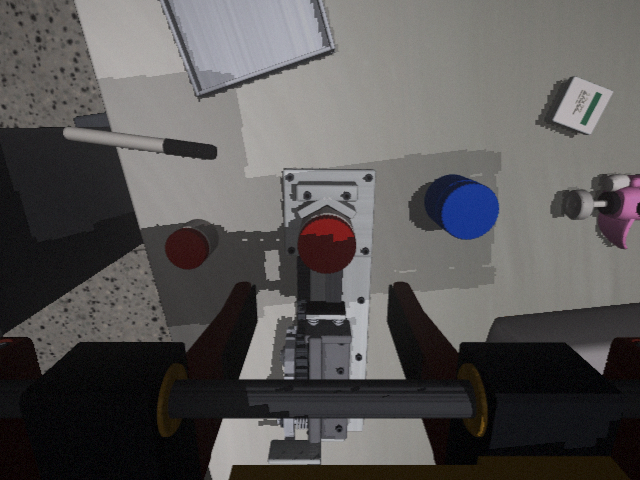

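The cap shows at (327,245), and my estimate projects to (327,246), so the position holds. I go down astride the jar.

Emit:
carry_out(delta_pos=[[0.15,1,-0.05],[0.3,2.5,-0.1],[0.3,4,-0.1],[0.3,5.5,-0.1],[0.3,7,-0.1],[0.3,8.3,-0.1],[0.3,9.6,-0.1],[0.3,10.8,-0.1],[0.3,11.8,-0.1],[0.3,12.6,-0.1],[0.3,13.2,-0.1],[0.3,13.2,-0.1]], rotation=[[0,0,0],[0,0,0],[0,0,0],[0,0,0],[0,0,0],[0,0,0],[0,0,0],[0,0,0],[0,0,0],[0,0,0],[0,0,0],[0,0,0]])

```text
t: 25.68
ee_pos: [507.0, -14.6, -17.0]
orientation: [-1.568, 0.105, -0.103]
ft_force: [-0.4, -0.9, 1.0]
width: 87.5
```

```bash
python3 - <<'E'
from h import *
np.set_printoptions(precision=2,suppress=True)
o=ctrl.get_obs();print(o['ee_pos'],o['ft_force'],o['width'])
cv2.imwrite('pics/side11.png',ctrl.get_image('side')[:,:,::-1])
crop('pics/side11.png',280,130,420,280,4,'pics/s11c.png')
E
```

```text
[507.03 -14.65 -17.  ] [-0.37 -0.87  1.05] 87.54261705600939
```

View pics/s11c.png

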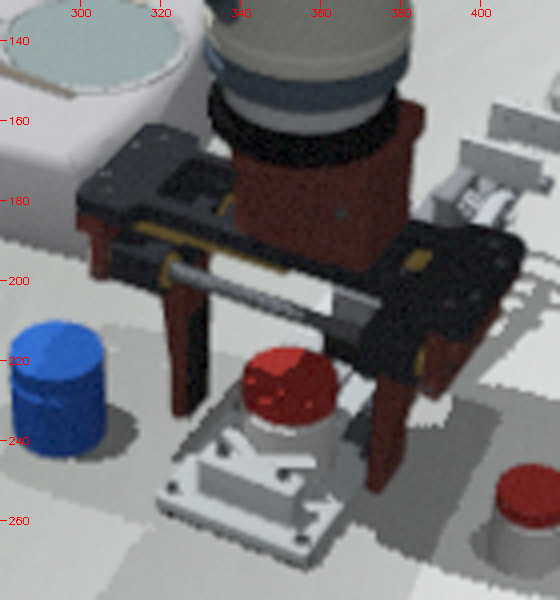

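The fingers straddle the jar on its free sides, with the tips below mid-height. I close them.

Emit:
carry_out(delta_pos=[[0,0,0],[0,0,0],[0,0,0],[0,0,0],[0,0,0],[0,0,0],[0,0,0],[0,0,0],[0,0,0],[0,0,0],[0,0,0],[0,0,0]], rotation=[[0,0,0],[0,0,0],[0,0,0],[0,0,0],[0,0,0],[0,0,0],[0,0,0],[0,0,0],[0,0,0],[0,0,0],[0,0,0],[0,0,0]], hand=255)

```text
t: 26.73
ee_pos: [506.5, -14.3, -15.9]
orientation: [-1.568, 0.105, -0.102]
ft_force: [-4.1, -0.8, 4.4]
width: 43.5
```

Emit:
carry_out(delta_pos=[[0,-0.1,0],[0,-0.3,0],[0,-0.6,0],[0,-1.2,0],[0,-2,0],[0,-3,0],[0,-4,0],[0,-5,0],[0,-6,0],[0,-6,0]], rotation=[[0,0,0],[0,0,0],[0,0,0],[0,0,0],[0,0,0],[0,0,0],[0,0,0],[0,0,0],[0,0,0],[0,0,0]])

```text
t: 27.57
ee_pos: [509.8, -14.3, 46.7]
orientation: [-1.568, 0.1, -0.107]
ft_force: [-0.1, -0.1, -1.8]
width: 43.5
```

```bash
python3 - <<'E'
from h import *
np.set_printoptions(precision=2,suppress=True)
o=ctrl.get_obs();print(o['ee_pos'],o['ft_force'],o['width'])
cv2.imwrite('pics/side12.png',ctrl.get_image('side')[:,:,::-1]);cv2.imwrite('pics/wrist12.png',ctrl.get_image('wrist')[:,:,::-1])
crop('pics/side12.png',280,100,420,280,4,'pics/s12c.png')
c,s=np.cos(.162),np.sin(.162);tgt=np.array([463,173.2])+np.array([[c,-s],[s,c]])@[-8,-12];print('jar target',tgt)
tgt=tgt+[-.55,1.2]
print(move([*tgt,o['ee_pos'][2]],Rtool(YAW,0),(o['ee_pos'],o['orientation'])))
E
```

```text
[509.8  -14.25  46.7 ] [-0.14 -0.06 -1.77] 43.504031151401655
jar target [457.04 160.07]
(array([-7.59, -0.03, 16.7 ]), array([-0.,  0.,  0.]))
```

View pics/s12c.png

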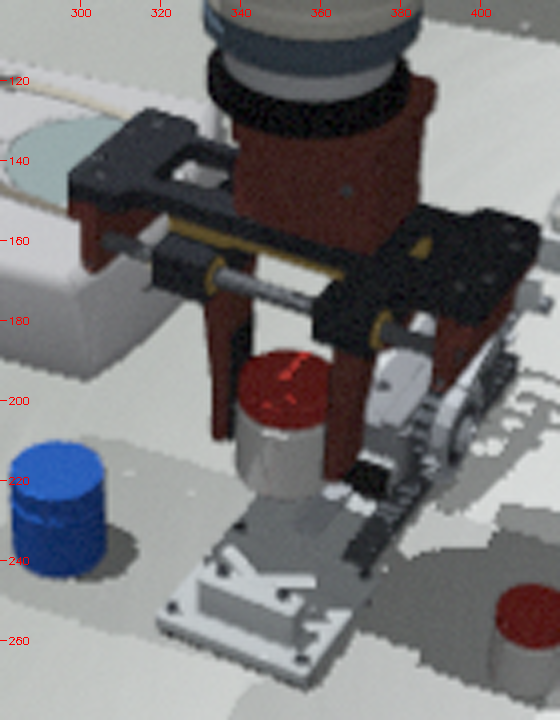

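View pics/wrist12.png

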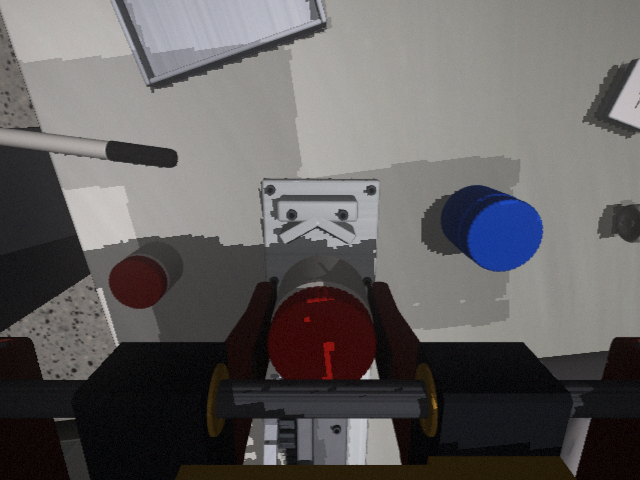

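Emit:
carry_out(delta_pos=[[-0.5,0,1],[-1.3,0,2.8],[-2.2,0,4.8],[-3.1,0,6.8],[-4,0,8.8],[-4.9,0,10.8],[-5.8,0,12.8],[-6.7,0,14.8],[-7.3,0,16.1],[-7.6,0,16.7],[-7.6,0,16.7],[-7.6,0,16.7]], rotation=[[0,0,0],[0,0,0],[0,0,0],[0,0,0],[0,0,0],[0,0,0],[0,0,0],[0,0,0],[0,0,0],[0,0,0],[0,0,0],[0,0,0]])

```text
t: 28.67
ee_pos: [453.9, 161.3, 43.7]
orientation: [-1.569, 0.103, -0.102]
ft_force: [-0.1, 0.3, -1.4]
width: 43.1
```

```bash
python3 - <<'E'
from h import *
np.set_printoptions(precision=2,suppress=True)
o=ctrl.get_obs();print(o['ee_pos'],o['ft_force'],o['width'])
cv2.imwrite('pics/side13.png',ctrl.get_image('side')[:,:,::-1]);cv2.imwrite('pics/wrist13.png',ctrl.get_image('wrist')[:,:,::-1])
c,s=np.cos(.162),np.sin(.162);tgt=np.array([463,173.2])+np.array([[c,-s],[s,c]])@[-8,-12]
S=cam('side');print(proj(S,[*tgt,3]),proj(S,[463,173.2,3]))
tgt=tgt+[-.55,1.2]
print(move([*tgt,o['ee_pos'][2]],Rtool(YAW,0),(o['ee_pos'],o['orientation'])))
crop('pics/side13.png',240,180,440,400,3,'pics/s13c.png')
E
```

```text
[453.93 161.3   43.74] [-0.08  0.31 -1.39] 43.07748584406436
[343.31 326.75] [336.64 331.91]
(array([ 0.25, -0.  ,  0.03]), array([ 0.,  0., -0.]))
```

View pics/s13c.png

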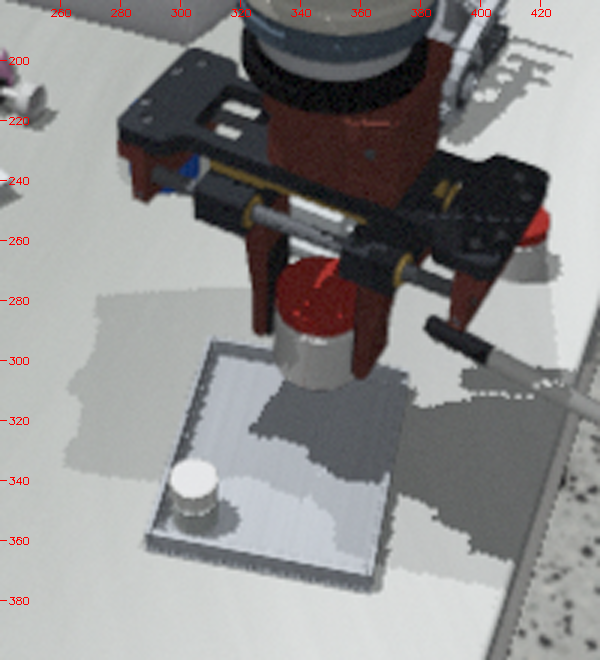

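View pics/wrist13.png

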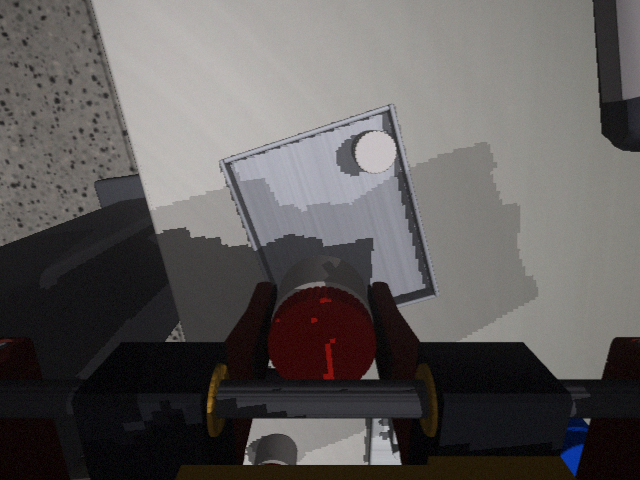

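```bash
python3 - <<'E'
from h import *
np.set_printoptions(precision=1,suppress=True)
o=ctrl.get_obs();C=cam('wrist',o);S=cam('side')
a,b,d=[unp(C,*p,16) for p in[(220.5,160.5),(392.5,105),(437,294.5)]]
print(a,b,d,'centre',(a+d)/2,np.linalg.norm(a-b),np.linalg.norm(b-d))
for p in[(506.8,244.9,16),(527.5,118.6,16),(418.5,101.6,16),(399.3,227.6,16)]:print(proj(S,p),proj(C,p))
Rt=Ro.from_rotvec(o['orientation']).as_matrix();X=o['ee_pos']+Rt@[.7,0,-1.1];print('jar xy',X, 'proj cap top',proj(S,[X[0],X[1],43.74+17+60]))
E
```

```text
[401.7 229.8  16. ] [508.2 247.8  16. ] [529.1 122.2  16. ] centre [465.4 176.   16. ] 107.9707733638336 127.32572847361944
[290.4 354.2] [390.5 110.5]
[311.8 289.6] [434.8 299.5]
[379.3 301.7] [282.2 339.2]
[365.4 369.1] [217.4 164.7]
jar xy [455.  159.5  43.9] proj cap top [347.5 273.5]
```

The tray centre comes out at (465,176) from wrist and side, against (463,173) from the top. I'll use the former. I centre the jar over the free part and lower it.

Emit:
carry_out(delta_pos=[[0.4,0,0.2],[0.8,0,0.4],[1.2,0,0.4],[1.2,1,0.4],[1.2,2,0.4],[1.2,3,0.4],[1.2,4,0.4],[1.2,4.8,0.4],[1.2,5.5,0.4],[1.2,6.1,0.4],[1.2,6.4,0.4],[1.2,6.4,0.4]], rotation=[[0,0,0],[0,0,0],[0,0,0],[0,0,0],[0,0,0],[0,0,0],[0,0,0],[0,0,0],[0,0,0],[0,0,0],[0,0,0],[0,0,0]])

```text
t: 29.77
ee_pos: [466.4, 163.5, -20.7]
orientation: [-1.569, 0.104, -0.103]
ft_force: [-0.1, -0.3, -2.0]
width: 43.5
```

Emit:
carry_out(delta_pos=[[0,0.1,0],[0,0.2,0],[0,0.3,0],[0,0.3,0]], rotation=[[0,0,0],[0,0,0],[0,0,0],[0,0,0]])

```text
t: 30.1
ee_pos: [467.0, 163.7, -22.7]
orientation: [-1.568, 0.103, -0.104]
ft_force: [-0.1, -0.1, -1.2]
width: 43.4
```

Emit:
carry_out(delta_pos=[[0,0.1,0],[0,0.15,0],[0,0.15,0]], rotation=[[0,0,0],[0,0,0],[0,0,0]])

```text
t: 30.35
ee_pos: [466.9, 163.6, -24.4]
orientation: [-1.568, 0.104, -0.104]
ft_force: [-0.4, 0.1, -1.7]
width: 43.7
```

Emit:
carry_out(delta_pos=[[0,0.07,0],[0,0.1,0],[0,0.1,0]], rotation=[[0,0,0],[0,0,0],[0,0,0]])

```text
t: 30.6
ee_pos: [467.0, 163.7, -24.9]
orientation: [-1.568, 0.104, -0.104]
ft_force: [-2.5, -0.8, 5.4]
width: 43.4
```

The jar touches the tray floor at the predicted -24.9, with Fz up to 5.4 N. I release with a partial opening.

Emit:
carry_out(delta_pos=[[0,-0.05,0],[0,-0.05,0],[0,-0.05,0],[0,-0.05,0],[0,-0.05,0],[0,-0.05,0],[0,-0.05,0],[0,-0.05,0]], rotation=[[0,0,0],[0,0,0],[0,0,0],[0,0,0],[0,0,0],[0,0,0],[0,0,0],[0,0,0]], hand=90)

```text
t: 31.27
ee_pos: [466.8, 163.6, -25.0]
orientation: [-1.568, 0.104, -0.104]
ft_force: [0.3, 0.2, 0.3]
width: 57.1
```

```bash
python3 - <<'E'
from h import *
np.set_printoptions(precision=2,suppress=True)
o=ctrl.get_obs();print(o['ee_pos'],o['ft_force'],o['width'])
cv2.imwrite('pics/side14.png',ctrl.get_image('side')[:,:,::-1])
crop('pics/side14.png',240,180,440,400,3,'pics/s14c.png')
E
```

```text
[466.83 163.64 -24.96] [0.29 0.16 0.28] 57.08782181930749
```

View pics/s14c.png

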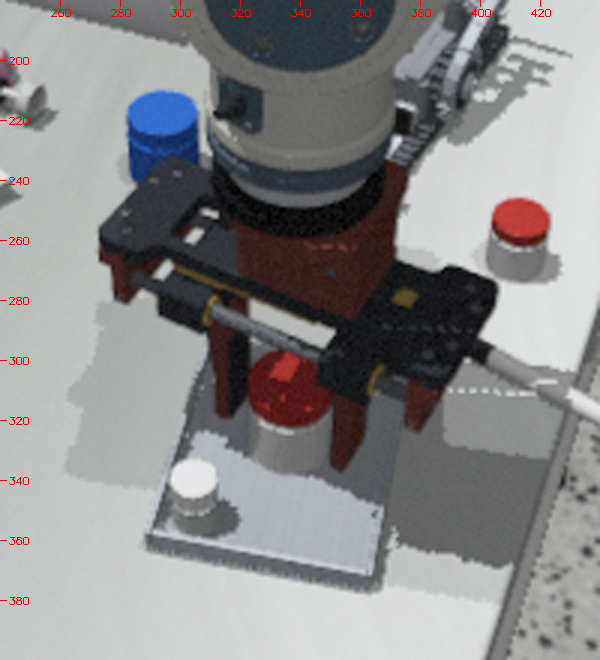

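The jar stands free in the tray and the fingers are open to 57 mm with no contact force. I lift straight up.

Emit:
carry_out(delta_pos=[[0,-0.5,0],[0,-1.3,0],[0,-2.5,0],[0,-4,0],[0,-6,0],[0,-8,0],[0,-10.5,0],[0,-13,0],[0,-15,0],[0,-16,0],[0,-16,0],[0,-16,0]], rotation=[[0,0,0],[0,0,0],[0,0,0],[0,0,0],[0,0,0],[0,0,0],[0,0,0],[0,0,0],[0,0,0],[0,0,0],[0,0,0],[0,0,0]])

```text
t: 32.32
ee_pos: [466.9, 163.7, 135.3]
orientation: [-1.568, 0.103, -0.104]
ft_force: [-0.6, -0.4, -0.3]
width: 56.8
```

```bash
python3 - <<'E'
from h import *
np.set_printoptions(precision=2,suppress=True)
o=ctrl.get_obs();print(o['ee_pos'],o['ft_force'],o['width'])
for n in('side','wrist'):cv2.imwrite(f'pics/{n}15.png',ctrl.get_image(n)[:,:,::-1])
np.save('w15.npy',np.r_[o['ee_pos'],o['orientation']])
crop('pics/side15.png',240,140,440,400,3,'pics/s15c.png')
E
```

```text
[466.85 163.65 135.29] [-0.56 -0.42 -0.26] 56.77545208369724
```

View pics/s15c.png

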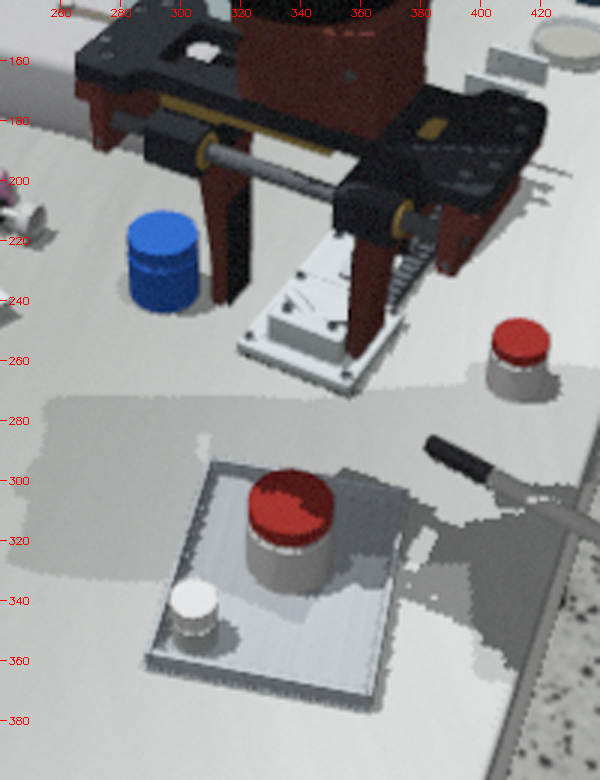

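View pics/wrist15.png

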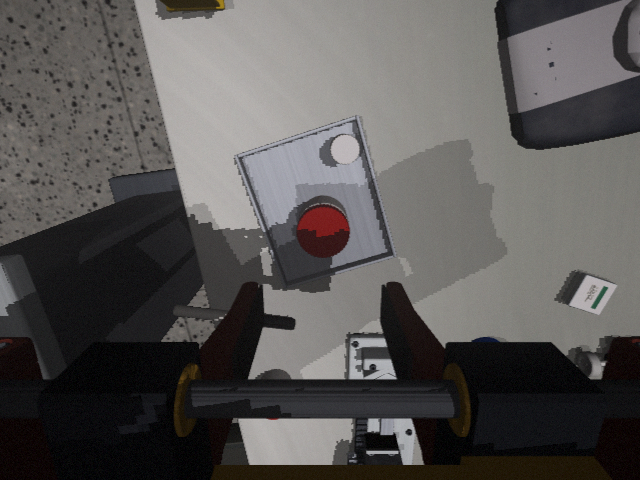

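```bash
python3 - <<'E'
from h import *
np.set_printoptions(precision=1,suppress=True)
a=np.load('w15.npy');C=cam('wrist',dict(ee_pos=a[:3],orientation=a[3:]))
K=[unp(C,*p,16) for p in[(235,156),(358,116.5),(393.5,256),(287,289)]];c=sum(K)/4;j=unp(C,323,231,51)
y=(K[0]+K[1]-K[2]-K[3])[:2];y/=np.linalg.norm(y);x=np.array([y[1],-y[0]])
print(c,j,'in tray',x@(j-c)[:2],y@(j-c)[:2])
cv2.imwrite('pics/top15.png',ctrl.get_image('top')[:,:,::-1]);crop('pics/top15.png',310,240,470,345,5,'pics/t15c.png')
o=ctrl.get_obs();print(o['t'],abs(o['qvel']).max())
E
```

```text
[466.2 175.3  16. ] [468.4 164.2  51. ] in tray 0.2518477394213509 -11.360505508423932
32.4667 0.0037867520218519647
```

View pics/t15c.png

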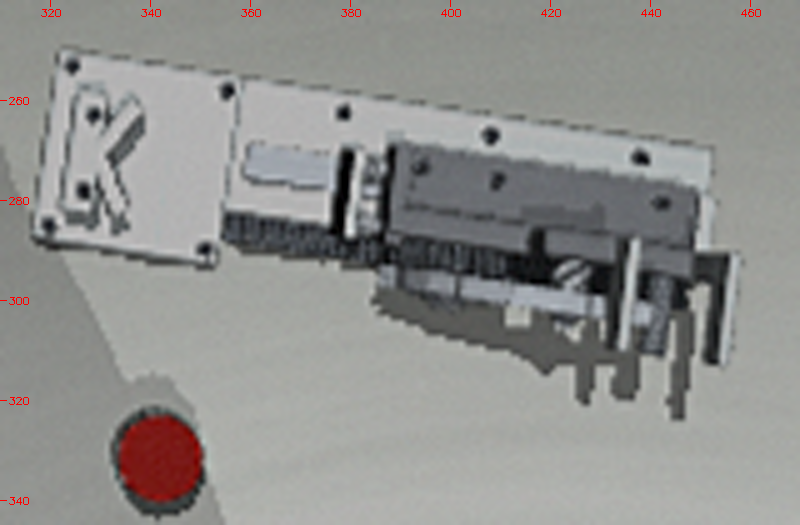

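The top view shows the jaw shifted by about 25 px, which is about 45 mm and at the stop, with the bar as at the start. The jar sits at about (0,-11) mm in the tray frame. I hand the job in.

```bash
python3 -c "
from workcell import ctrl
print(ctrl.close_job())"
```

```text
the job is handed in; nothing more can be done
None
```

I released the clamp, set the jar upright in the tray and handed the job in at about 32.5 s; no verdict was reported.

**What I did**
- I eased the sliding jaw forward with about 19 N and pressed the thumb bar to lift the pawl. I drew the jaw back about 11 mm, then let go, because the vertical force had reached 11.7 N, close to the 12 N limit.
- I let the pawl drop there instead of holding it down for the whole draw. I pressed it again with the fingers further back on the bar (about 6.5 N) and drew the jaw to its stop.
- After lifting out, I nudged the rear wall once more, because the jaw had crept forward about 2 mm. I then lifted the jar, placed it in the tray and retreated.

**Last checks**
- **Jar:** upright, about (0, -11) mm from the tray's centre. It touched down at the predicted height.
- **Jaw:** about 45 mm back, measured from the top camera.
- **Pawl:** it looks seated, because the bar looks the same as at the start. I had no direct reading of its angle.
- **Bystanders:** the vial is standing. The marker and the small box look unmoved, though I did not measure them.
- **Robot:** contact forces near zero, touching nothing.

**What disagreed**
- **Fingertips:** they sit about 36–39 mm behind the reported TCP (36 from images, 39 from touch). I worked from those values.
- **Bar force near the limit:** I could not separate the bar's share of the 11.7 N from other contact, probably with the lever. I only know that the total reading stayed under 12 N at that moment.
- **Tray position:** the top camera and the wrist and side views differed by about 3 mm. I used the wrist and side value.

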